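# Charge the furnace boat with ceramic balls

### The job

The empty white furnace boat and the blue-lidded jar stand on each other's mats: first swap them, so that the boat stands on the green loading mat and the jar upright on the dark blue storage mat. Then take the scoop by its black grip and use it to transfer every ceramic ball from the steel trough into the boat; do not touch the balls with the gripper. Finally set the scoop back down level on its yellow mat, leave the amber bottle, the tape roll and the brass weight where they are, and if anything has been knocked off its mat meanwhile, put it back.

Things in the scene. Friction and masses are not known exactly. Their poses are not given: they have to be found in the camera images.
- boat_center (a point): Centre of the loose white ceramic furnace boat (0.35 kg), an open-topped rectangular box 66 mm along its own x, 130 mm along its own y, 42 mm high; walls 4 mm, floor 5 mm thick. The point is half-way up (21 mm above its underside), z up. It can be gripped across its 66 mm width. It starts on the blue storage mat.
- jar_center (a point): Centre of the loose round white jar with a blue lid (closed, 0.16 kg): 58 mm diameter (lid 54 mm), 83 mm high; the point is 41 mm above its underside, z up. It starts on the green loading mat.
- loading_mat: Green rubber mat fixed to the bench, 100 mm along its x, 160 mm along its y, 4 mm thick; origin at the centre of its underside, on the bench top (z = 0).
- storage_mat: Dark blue rubber mat fixed to the bench, same size and origin as the loading mat. Loading and storage mats lie one on the left and one on the right; which is which varies. Fixed equipment stands along the back and sides: apart from the listed things the bench is free for x below 0.57 m and y between -0.40 and 0.40 m, and for x up to 0.68 m and y between -0.24 and 0.10 m.
- scoop_mat: Yellow rubber mat fixed to the bench, 90 mm along its x, 140 mm along its y, 4 mm thick; origin at the centre of its underside. The scoop starts on it.
- scoop: The loose aluminium scoop (0.12 kg). Origin at the centre of the underside of its flat pan, z up, nose (open end) towards its own +y. Pan 56 mm wide (x), 92 mm long (y from -46 to +46 mm), floor 2 mm thick, side walls 30 mm high, back wall 40 mm high; inside 52 mm wide, 90 mm long. It stands flat by itself. Four balls lie in it easily, six at most.
- scoop_grip (a point): Centre of the scoop's upright black grip bar, at (0, -53, 78) mm in the scoop's frame, same axes: bar 30 mm along x, 18 mm along y, from 43 to 105 mm above the scoop's underside. Nothing of the scoop stands higher. Gripped across its 18 mm (fingers closing along the scoop's y) it is held firmly against pitching.
- scoop_lip (a point): Middle of the scoop's front lip, at (0, 46, 1) mm in the scoop's frame. The side walls end 14 mm short of the lip.
- trough_floor (a point): Centre of the inner floor of the steel trough, which is fixed to the bench: inside 66 mm wide (its x), 216 mm long (its y), inner floor 3 mm above the bench, walls 3 mm thick, rim 30 mm above the bench. At the start all balls lie in the +y half and the -y half is empty: room to set the scoop's pan down there, with 5 mm clearance each side.
- trough_end (a point): Middle of the foot of the trough's +y end wall (inner face), on the inner floor, 108 mm from its centre. When the scoop slides along the floor, nose towards +y, up to this wall, the balls are pushed against it and ride up over the lip into the pan.
- ball0_center (a point): Centre of a loose smooth terracotta-coloured ceramic ball, 24 mm diameter, 18 g. 4 to 6 of the six balls are present, lying in the trough; a slight rolling resistance stops them soon, and they roll out of the scoop when its nose is pitched down more than about 15 degrees.
- ball1_center (a point): Centre of a loose smooth terracotta-coloured ceramic ball, 24 mm diameter, 18 g. 4 to 6 of the six balls are present, lying in the trough; a slight rolling resistance stops them soon, and they roll out of the scoop when its nose is pitched down more than about 15 degrees.
- ball2_center (a point): Centre of a loose smooth terracotta-coloured ceramic ball, 24 mm diameter, 18 g. 4 to 6 of the six balls are present, lying in the trough; a slight rolling resistance stops them soon, and they roll out of the scoop when its nose is pitched down more than about 15 degrees.
- ball3_center (a point): Centre of a loose smooth terracotta-coloured ceramic ball, 24 mm diameter, 18 g. 4 to 6 of the six balls are present, lying in the trough; a slight rolling resistance stops them soon, and they roll out of the scoop when its nose is pitched down more than about 15 degrees.
- ball4_center (a point): Centre of a loose smooth terracotta-coloured ceramic ball, 24 mm diameter, 18 g. 4 to 6 of the six balls are present, lying in the trough; a slight rolling resistance stops them soon, and they roll out of the scoop when its nose is pitched down more than about 15 degrees.
- ball5_center (a point): Centre of a loose smooth terracotta-coloured ceramic ball, 24 mm diameter, 18 g. 4 to 6 of the six balls are present, lying in the trough; a slight rolling resistance stops them soon, and they roll out of the scoop when its nose is pitched down more than about 15 degrees.
- amber_bottle_center (a point): Centre of a loose brown bottle with a white cap, 56 mm diameter, 114 mm high, 57 mm above the bench: bystander, not to be moved.
- tape_roll_center (a point): Centre of a loose roll of tape lying flat, 72 mm diameter, 19 mm high: bystander, not to be moved.
- brass_weight_center (a point): Centre of a loose brass knob weight, 25 mm diameter, 30 mm high: bystander, not to be moved.

How it is judged:
On the way, in this order (a step that is already met when the one before it is completed fails the run):
1. boat and jar swapped: boat on the green loading mat, jar upright on the blue storage mat, both let go (horizontal distance between boat_center and loading_mat below 0.035 m and angle between each of boat_center, jar_center's own z axis and vertical below 0.08 rad and height (world z) of boat_center below 0.03 m and horizontal distance between jar_center and storage_mat below 0.035 m and height (world z) of jar_center below 0.05 m and contact force between the fingers and boat below 0.1 N and contact force between the fingers and jar below 0.1 N), for 0.2 s.
2. scoop lifted from its mat (height (world z) of scoop_grip above 0.12 m), for 0.1 s.
3. every ball lies in the boat (x of ball0_center in the frame of boat_center between -0.03 and 0.03 m and y of ball0_center in the frame of boat_center between -0.062 and 0.062 m and z of ball0_center in the frame of boat_center between -0.02 and 0.03 m and x of ball1_center in the frame of boat_center between -0.03 and 0.03 m and y of ball1_center in the frame of boat_center between -0.062 and 0.062 m and z of ball1_center in the frame of boat_center between -0.02 and 0.03 m and x of ball2_center in the frame of boat_center between -0.03 and 0.03 m and y of ball2_center in the frame of boat_center between -0.062 and 0.062 m and z of ball2_center in the frame of boat_center between -0.02 and 0.03 m and x of ball3_center in the frame of boat_center between -0.03 and 0.03 m and y of ball3_center in the frame of boat_center between -0.062 and 0.062 m and z of ball3_center in the frame of boat_center between -0.02 and 0.03 m and x of ball4_center in the frame of boat_center between -0.03 and 0.03 m and y of ball4_center in the frame of boat_center between -0.062 and 0.062 m and z of ball4_center in the frame of boat_center between -0.02 and 0.03 m and x of ball5_center in the frame of boat_center between -0.03 and 0.03 m and y of ball5_center in the frame of boat_center between -0.062 and 0.062 m and z of ball5_center in the frame of boat_center between -0.02 and 0.03 m), for 0.2 s.
At the end, for the whole second after the job is handed in: boat within 35 mm of the middle of the green mat and jar within 35 mm of the middle of the blue mat, both standing upright on them; every ball inside the boat; scoop standing level within 35 mm of the middle of its yellow mat; all at rest (all of step 3 and horizontal distance between boat_center and loading_mat below 0.035 m and angle between each of boat_center, jar_center, scoop_grip's own z axis and vertical below 0.08 rad and height (world z) of boat_center below 0.03 m and horizontal distance between jar_center and storage_mat below 0.035 m and height (world z) of jar_center below 0.05 m and horizontal distance between scoop and scoop_mat below 0.035 m and height (world z) of scoop_lip below 0.011 m and linear speed of each of scoop, boat, jar below 0.03 m/s); the robot touches nothing.
It fails at once if the gripper touches a ball (contact force between the fingers and ball0 above 0.3 N or contact force between the fingers and ball1 above 0.3 N or contact force between the fingers and ball2 above 0.3 N or contact force between the fingers and ball3 above 0.3 N or contact force between the fingers and ball4 above 0.3 N or contact force between the fingers and ball5 above 0.3 N).
It fails at once if amber bottle, tape roll or brass weight moved by more than 30 mm (distance of any of amber_bottle_center, tape_roll_center, brass_weight_center from where it was at the start of the episode above 0.03 m).
Of ball0, ball1, ball2, ball3, ball4, ball5 only 4 to 6 are there at a start; the rules pass over those that are not, and their reading is None.
At some moment in a run one of boat may be knocked a few centimetres aside while the robot is not near it.
It also fails if it takes over 200 s, if anything falls off the work surface, if the arm or the gripper's body presses on something with over 40 N, if the wrist force passes 120 N, or if a joint passes its speed limit or range.

### The arm

A 6-joint arm with a two-finger parallel gripper is mounted at the origin on a cart in front of the work surface, level with it; the furniture and walls round the work are solid. World frame = base frame: x ahead of the robot, y to its left, z up, the work surface at z = 0. Lengths are in m, angles in rad, forces in N, time in s.
With the tool pointing down it reaches from about 0.35 to 0.975 m from the base axis. Payload 4.9 kg.
Tool frame: the origin (TCP) lies midway between the tips of the shut fingers; the grasp point (between the pads) lies 19 mm behind it; z points along the fingers, y is the direction in which the jaws open and shut (so a half turn about z gives the same grasp; the last joint's range is limited). The gripper opens to 85 mm and grips with 20 to 120 N. Pads are 22 mm wide; open, the fingers measure 114 mm over their backs; the gripper's body (76 mm by 85 mm) begins 54 mm behind the grasp point. The pads swing forward as they close: fully open they stand 13 mm farther back than shut.
Start: joints at [1.165, 0.053, 1.613, -0, 1.476, -0.119], TCP at [0.177, 0.599, 0.231] pointing down, gripper open.
Joint ranges: [-3.01, 3.01], [-1.01, 2.22], [0.06, 2.58], [-1.02, 4.17], [0.09, 2.62], [-3.14, 3.14]. Speed limits (rad/s): [2.57, 2.57, 3.14, 3.14, 3.14, 3.14].

### API

Orientations are given as a unit quaternion [w, x, y, z].
In Python, from station import get_obs, snapshot, finish_job gives the robot as it stands. The module is installed in compiled form; this text tells all that it offers.
- The arm moves only by the tool move_arm, never from a script. Its argument "deltas" is a list of rows, each a list of 6 numbers: the shift along the world's x, y, z in m, then the turn, a rotation vector about the world's x, y, z in rad. In form: [[x, y, z, ax, ay, az], ...]. A call has 1 to 8 rows; each row shifts and turns the commanded pose from where the row before left it; what a row does not reach is not made up. A row lasts 1/12 s, in which the tool goes at most 41.7 mm and 7.16 degrees, less where a joint would pass 70% of its speed; a pose out of reach is approached as far as the arm can. A call is refused whole if a number of a shift passes 0.0417 or a number of a turn 0.125, either way. A call with a gripper value outside its range is refused whole. "claw" is the finger opening in m, from 0 to 0.0854, set as the call begins (left out, the last holds). The fingers move at their own pace and stop on an object; "grip_force" is the grip in N (left out, the last holds). Time passes only in rows, so rows that do not move let the fingers close. It gives the time, the measured TCP pose, the force and the opening at its end, in the units of the state.
- get_obs(): the state, without advancing time (a new reading comes with each control period).
- snapshot(name): name is "scene" or "top" or "wrist"; returns a dict with "frame" (384x512x3 uint8, red, green, blue), "depth" (384x512 float32, m along the optical axis (not along the pixel's ray), 0 where there is no reading), "fovy" (degrees; the focal length in pixels is half the picture's height over the tangent of half this angle, whatever the lens; pixels are square), "cx", "cy" (the principal point, pixels), "R" (3x3) and "t" (3): a world point X has camera coordinates R X + t. Camera axes: x right, y down, z forward; pixel columns grow to the right and rows downward; lengths in m; the calibration is good to about 2 mm. A picture is of the moment at which its call begins.
- finish_job(): hands the job in, once; it reports no verdict.
The state is a dict: "time_s": time; "joint_pos": joint angles; "qd": joint speeds; "joint_efforts": joint torques, N m; "tool_pos": TCP position; "tcp_rot": TCP orientation; "force": force on the tool from outside, world axes, zero at the start; "wrist_torque": the same for the moment, N m; "finger_gap": finger opening in m.
Only numpy, scipy, OpenCV 4.12 (cv2) and the standard library are available. Lean on these libraries where they do the work, as an engineer would, in place of code of your own. Each camera call takes 0.05 s, during which the arm holds its last target.

## Working session

There is one attempt and no reset: what is moved stays moved. The work goes in short steps, Python scripts to look and compute and a tool call to move; the robot and the scene stay as the last step left them, time stands still between calls to the robot, and variables do not carry over. Pictures are saved under pics/ and viewed, and the job is handed in when it is done.

Besides the shell and the picture viewer there is one more tool, called by a JSON object that holds its "method" and its "body", one argument or row to a line. move_arm: Moves the arm, as the interface text tells. Its arguments: {"type":"object","properties":{"deltas":{"type":"array"},"claw":{"type":"number"},"grip_force":{"type":"number"}},"required":["deltas"]}

```bash
mkdir -p pics; ls; cat > h.py <<'E'
import numpy as np, cv2
from station import get_obs, snapshot, finish_job
def snap(name, fn):
    s=snapshot(name); cv2.imwrite('pics/'+fn+'.png', cv2.resize(cv2.cvtColor(s['frame'],cv2.COLOR_RGB2BGR),(768,576),interpolation=cv2.INTER_LINEAR)); return s
def cloud(s):
    d=s['depth']; H,W=d.shape; f=H/2/np.tan(np.radians(s['fovy'])/2)
    u,v=np.meshgrid(np.arange(W),np.arange(H))
    P=np.stack([(u-s['cx'])/f*d,(v-s['cy'])/f*d,d],-1)
    return (P-np.array(s['t']))@np.array(s['R'])
E
python3 - <<'E'
from h import *
np.set_printoptions(precision=4,suppress=True)
print(get_obs())
for n in ['scene','top','wrist']:
    s=snap(n,n+'0'); print(n,s['fovy'],s['cx'],s['cy'],s['R'],s['t'],(s['depth']>0).mean(), -np.array(s['R']).T@np.array(s['t']))
E
```

```text
pics
{'time_s': 0.0, 'joint_pos': array([ 1.165 ,  0.0534,  1.6143, -0.    ,  1.476 , -0.119 ]), 'qd': array([ 0.0003, -0.0007, -0.0006,  0.0023,  0.0005,  0.0008]), 'joint_efforts': array([ -0.0021, -39.3676, -37.0172,  -0.0002,   0.007 ,   0.    ]), 'tool_pos': array([0.1766, 0.5989, 0.23  ]), 'tcp_rot': array([-0.0003,  0.1429,  0.9897, -0.001 ]), 'force': array([-0.3375,  0.5491,  0.1187]), 'wrist_torque': array([-0.028 , -0.0299,  0.0005]), 'finger_gap': 0.08532573923241335}
scene 43.58924984123298 256.0645940336111 189.15300298834387 [[ 0.882  -0.4707  0.0198]
 [-0.295  -0.5845 -0.7559]
 [ 0.3674  0.6609 -0.6544]] [-0.5037  0.2402  1.2118] 0.9958852132161459 [ 0.0699 -0.8976  0.9846]
top 42.81619054217113 258.6475196659755 194.48582024625082 [[ 0.0295 -0.9996 -0.0034]
 [-0.9789 -0.0282 -0.2025]
 [ 0.2023  0.0093 -0.9793]] [0.0006 0.5812 1.1907] 0.9959971110026041 [0.328  0.0059 1.2838]
wrist 67.51827111074367 252.37866015754705 187.94451899586494 [[ 0.283   0.9591 -0.0026]
 [ 0.919  -0.2704  0.2867]
 [ 0.2743 -0.0835 -0.958 ]] [-0.6243 -0.0371  0.3799] 0.9959513346354166 [0.1066 0.6205 0.373 ]
```

View pics/top0.png

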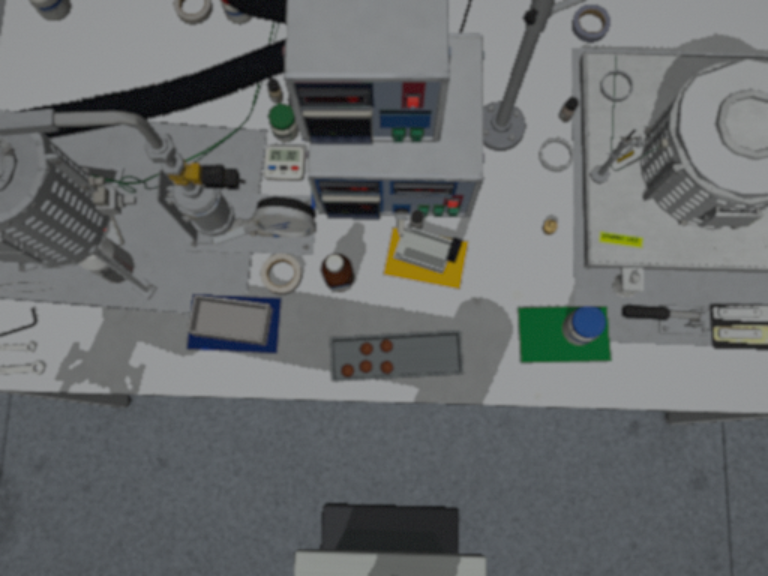

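View pics/scene0.png

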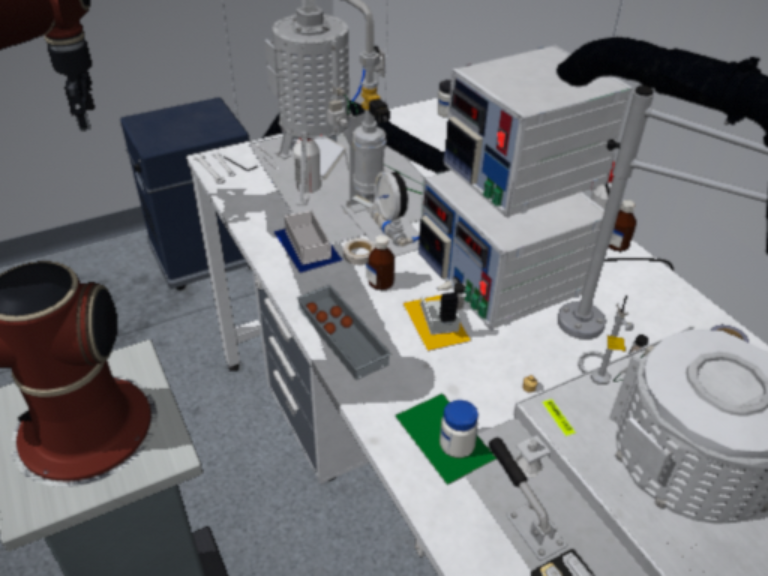

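The top view shows the boat on the blue mat at left (232,322) and the jar on the green mat at right (587,325). There are five balls in the left end of the trough (345–388, 345–372), and the scoop on the yellow mat has its grip at (455,248). Next I measure them.

```bash
cat > meas.py <<'E'
from h import *
np.set_printoptions(precision=4,suppress=True)
def ray(s,u,v,z):
    f=192/np.tan(np.radians(s['fovy'])/2); R=np.array(s['R']);c=-R.T@np.array(s['t'])
    d=np.array([(u-s['cx'])/f,(v-s['cy'])/f,1])@R
    return c+d*(z-c[2])/d[2]
def rect(Q):
    r=cv2.minAreaRect((Q[:,:2]*1000).astype(np.float32)); return np.array(r[0])/1000, np.array(r[1])/1000, r[2]
def big(m):
    n,l,st,_=cv2.connectedComponentsWithStats(m.astype(np.uint8)); i=1+np.argmax(st[1:,4]); return l==i
def comps(m,amin=8):
    n,l,st,_=cv2.connectedComponentsWithStats(m.astype(np.uint8)); return [l==i for i in range(1,n) if st[i,4]>=amin]
E
cat > look.py <<'E'
from meas import *
import sys
s=snapshot('top'); P=cloud(s); hsv=cv2.cvtColor(s['frame'],cv2.COLOR_RGB2HSV); h,S,V=[hsv[...,i].astype(int) for i in range(3)]
X,Y,Z=P[...,0],P[...,1],P[...,2]
reg=(X>0.25)&(X<0.7)&(abs(Y)<0.45)
print('bench z',np.median(Z[reg&(S<30)&(Z<0.02)]))
def show(n,m):
    m=big(m); Q=P[m]; print(n,m.sum(),'z',np.percentile(Q[:,2],[5,50,95]),'rect',*rect(Q),'mean',Q.mean(0)); return m
show('green',reg&(h>50)&(h<80)&(S>150)&(Z<.02))
show('bluemat',reg&(h>105)&(h<130)&(S>120)&(Z<.02))
show('yellow',reg&(h>18)&(h<30)&(S>150)&(Z<.02))
show('lid',reg&(h>95)&(h<125)&(S>120)&(Z>.07)&(Z<.11))
show('grip',reg&(V<70)&(Z>.09)&(Z<.12)&(X>.4))
show('brown',reg&(h<18)&(S>100)&(Z>.04)&(Z<.13))
show('tape?',reg&(Z>.012)&(Z<.024)&(X>.38)&(Y>.07)&(Y<.28))
yc=P[big(reg&(h>105)&(h<130)&(S>120)&(Z<.02))].mean(0)
b=reg&(Z>.038)&(Z<.055)&(abs(Y)>.1)&(S<70)
for m in comps(b,20): print('rimcand',m.sum(),*rect(P[m]),P[m].mean(0))
t=reg&(Z>.024)&(Z<.036)&(X<.48)&(abs(Y)<.2)&(S<80)
for m in comps(t,20): print('troughrim',m.sum(),*rect(P[m]))
sc=reg&(Z>.024)&(Z<.12)&(X>.42)&(abs(Y)<.2)&(S<70)
for m in comps(sc,20): print('scoop',m.sum(),*rect(P[m]),P[m].mean(0))
print('balls')
for m in comps(reg&((h<15)|(h>172))&(S>90)&(Z<.06),5):
    v,u=np.nonzero(m); print(m.sum(),u.mean(),v.mean(),ray(s,u.mean(),v.mean(),0.018),np.percentile(Z[m],90))
E
python3 look.py
python3 - <<'E'
from h import *
s=snapshot('top');cv2.imwrite('pics/crop0.png',cv2.resize(cv2.cvtColor(s['frame'][140:260,110:430],cv2.COLOR_RGB2BGR),(800,300),interpolation=cv2.INTER_CUBIC))
E
```

```text
bench z -0.001131853586602249
green 1393 z [-0.0009  0.0032  0.0077] rect [ 0.5273 -0.293 ] [0.0935 0.1533] 3.131070375442505 mean [ 0.5192 -0.2768  0.0033]
bluemat 549 z [-0.0006  0.0037  0.0078] rect [0.5286 0.289 ] [0.1554 0.095 ] 89.15515899658203 mean [0.51   0.2717 0.0036]
yellow 652 z [-0.0006  0.0037  0.0081] rect [ 0.6566 -0.0468] [0.1349 0.0855] 80.95364379882812 mean [ 0.6386 -0.0473  0.0037]
lid 359 z [0.0813 0.0855 0.0893] rect [ 0.5347 -0.3151] [0.0487 0.0523] 2.7123749256134033 mean [ 0.5356 -0.3148  0.0855]
grip 79 z [0.0966 0.1077 0.1119] rect [ 0.6518 -0.09  ] [0.0157 0.0308] 72.89324188232422 mean [ 0.6501 -0.0901  0.107 ]
brown 180 z [0.0584 0.0778 0.0876] rect [0.6073 0.103 ] [0.0332 0.046 ] 22.220815658569336 mean [0.6036 0.1018 0.076 ]
tape? 857 z [0.0131 0.0172 0.0218] rect [0.6372 0.215 ] [0.1085 0.1266] 2.5449752807617188 mean [0.6502 0.2138 0.0172]
rimcand 20 [0.6801 0.3622] [0.0024 0.0218] 87.69316864013672 [0.6794 0.3627 0.0477]
rimcand 42 [0.6819 0.2445] [0.0461 0.009 ] 89.28756713867188 [0.6805 0.2449 0.0474]
rimcand 318 [ 0.6411 -0.3725] [0.139  0.0624
[... 450 characters left out ...]
49]
scoop 238 [0.6152 0.1063] [0.0558 0.053 ] 4.541951656341553 [0.6125 0.107  0.0838]
scoop 480 [0.4772 0.0016] [0.077  0.2265] 4.800909519195557 [0.478  0.0009 0.0305]
balls
6 232.5 186.83333333333334 [0.6082 0.0878 0.018 ] 0.05499743389396842
5 221.0 189.8 [0.5993 0.1179 0.018 ] 0.05657298958163359
43 257.09302325581393 229.88372093023256 [0.4954 0.0193 0.018 ] 0.026781460780843865
45 244.0 232.0 [0.4889 0.0531 0.018 ] 0.027966246494766242
45 243.55555555555554 243.93333333333334 [0.4579 0.0531 0.018 ] 0.028472315757138964
47 257.4255319148936 244.31914893617022 [0.4579 0.0173 0.018 ] 0.028627995378915857
48 231.35416666666666 246.64583333333334 [0.4499 0.0844 0.018 ] 0.027744813715040305
```

View pics/crop0.png

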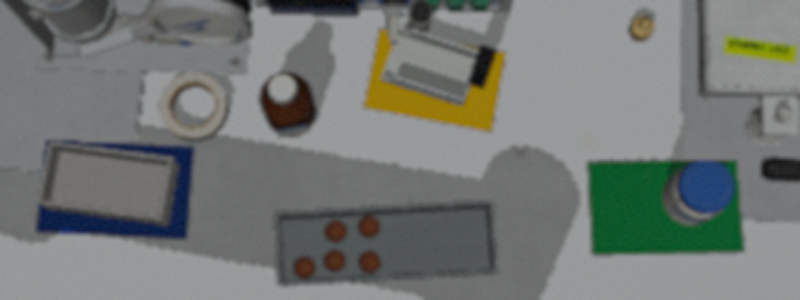

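The crop agrees with the measurements: the jar is at (700,190) in the upper right of the green mat, and the boat sits slightly turned on the blue mat. First I park the jar between the trough and the green mat.

{"method": "move_arm", "body": {
  "deltas": [
    [0.03,-0.027,0,0,0,-0.055],
    [0.03,-0.027,0,0,0,-0.055],
    [0.03,-0.027,0,0,0,-0.055],
    [0.03,-0.027,0,0,0,-0.055],
    [0.03,-0.027,0,0,0,-0.055],
    [0.03,-0.027,0,0,0,-0.055],
    [0.03,-0.027,0,0,0,-0.055],
    [0.03,-0.027,0,0,0,-0.055]
  ],
  "claw": 0.0854,
  "grip_force": 30
}}

```text
time_s: 0.92
tool_pos: [0.4179, 0.3819, 0.2314]
tcp_rot: [0.0, 0.357, 0.934, 0.0]
force: [1.2, 0.9, 0.6]
finger_gap: 0.0855
```

{"method": "move_arm", "body": {
  "deltas": [
    [0.008,-0.04,0,0,0,-0.055],
    [0.008,-0.04,0,0,0,-0.055],
    [0.008,-0.04,0,0,0,-0.055],
    [0.008,-0.04,0,0,0,-0.055],
    [0.008,-0.04,0,0,0,-0.055],
    [0.008,-0.04,0,0,0,-0.055],
    [0.008,-0.04,0,0,0,-0.055],
    [0.008,-0.04,0,0,0,-0.055]
  ]
}}

```text
time_s: 1.58
tool_pos: [0.4807, 0.0615, 0.2315]
tcp_rot: [0.0, 0.552, 0.834, 0.0]
force: [0.1, 0.9, -0.2]
finger_gap: 0.0852
```

{"method": "move_arm", "body": {
  "deltas": [
    [0.007,-0.04,0,0,0,-0.05],
    [0.007,-0.04,0,0,0,-0.05],
    [0.007,-0.04,0,0,0,-0.05],
    [0.007,-0.04,0,0,0,-0.05],
    [0.007,-0.04,0,0,0,-0.05],
    [0.007,-0.04,0,0,0,-0.05],
    [0.007,-0.04,0,0,0,-0.05],
    [0,0,0,0,0,-0.05]
  ]
}}

```text
time_s: 2.25
tool_pos: [0.5299, -0.2227, 0.231]
tcp_rot: [0.001, 0.709, 0.706, -0.001]
force: [-0.9, 1.1, 0.2]
finger_gap: 0.0856
```

```bash
python3 - <<'E'
from h import *
o=get_obs();print(o['tool_pos'],o['tcp_rot'],o['time_s'],o['force'])
for n in ['wrist','top']: snap(n,n+'1')
E
python3 look.py
```

```text
[ 0.52985121 -0.22272357  0.2309975 ] [ 0.00089374  0.70870514  0.70550352 -0.00100213] 2.25 [-0.93757811  1.09986663  0.21348672]
bench z -0.0007356811871951146
green 63 z [-0.0005  0.0031  0.0068] rect [ 0.5647 -0.2542] [0.0245 0.025 ] 64.08128356933594 mean [ 0.5615 -0.2534  0.0031]
bluemat 555 z [-0.001   0.0035  0.0077] rect [0.5289 0.2889] [0.1558 0.0958] 88.9691390991211 mean [0.5095 0.2712 0.0035]
yellow 650 z [-0.0009  0.0034  0.0078] rect [ 0.6581 -0.047 ] [0.1346 0.0863] 80.55491638183594 mean [ 0.6386 -0.0473  0.0035]
lid 289 z [0.082  0.0856 0.0893] rect [ 0.5313 -0.3178] [0.041  0.0536] 29.636159896850586 mean [ 0.5327 -0.3164  0.0856]
grip 67 z [0.096  0.1081 0.1129] rect [ 0.651  -0.0906] [0.0126 0.0272] 72.92228698730469 mean [ 0.6497 -0.0902  0.1071]
brown 179 z [0.0538 0.0774 0.0872] rect [0.6086 0.1026] [0.0366 0.0457] 29.183528900146484 mean [0.6039 0.1014 0.0756]
tape? 868 z [0.0131 0.0173 0.0217] rect [0.6372 0.2149] [0.1095 0.1263] 2.609287977218628 mean [0.6502 0.2136 0.0172]
rimcand 43 [0.6817 0.2442] [0.0454 0.0085] 89.43885040283203 [0.6803 0.2449 0.0483]

[... 317 characters left out ...]
31]
scoop 235 [0.6159 0.1067] [0.0548 0.0537] 10.674524307250977 [0.6128 0.1068 0.0838]
scoop 491 [0.4771 0.0019] [0.0771 0.2263] 4.889533519744873 [0.4786 0.0004 0.0308]
balls
9 233.11111111111111 185.66666666666666 [0.6114 0.0863 0.018 ] 0.057505515887284246
5 221.0 189.8 [0.5993 0.1179 0.018 ] 0.056619847138466455
44 257.1363636363636 229.9090909090909 [0.4953 0.0191 0.018 ] 0.026732843359031488
44 243.95454545454547 232.0681818181818 [0.4887 0.0532 0.018 ] 0.027367505555940527
44 243.5 244.0 [0.4577 0.0533 0.018 ] 0.027737854930477705
48 257.5 244.35416666666666 [0.4578 0.0171 0.018 ] 0.026112487963258452
47 231.4255319148936 246.68085106382978 [0.4498 0.0842 0.018 ] 0.027038807799042122
```

View pics/wrist1.png

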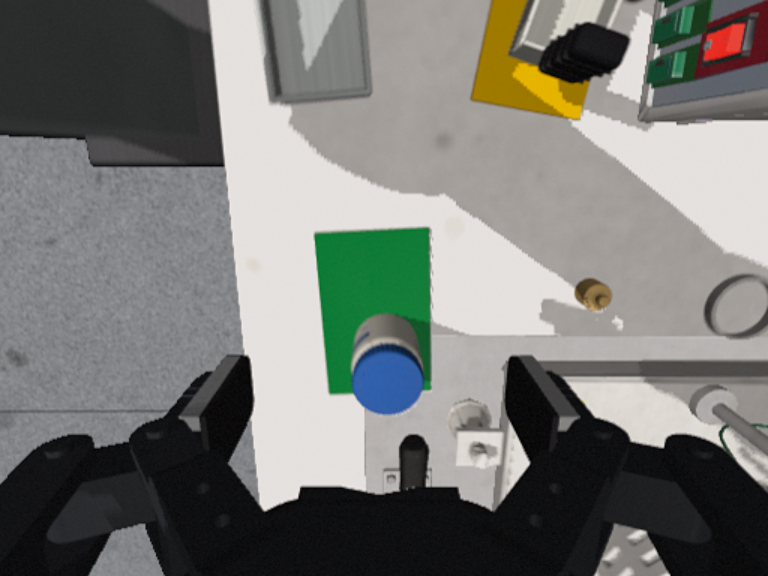

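The wrist view shows the jar on its mat at (388,375) and a black toggle handle just beyond it at (413,450). I'll check clearance there.

```bash
python3 - <<'E'
from meas import *
s=snapshot('wrist');P=cloud(s);X,Y,Z=[P[...,i] for i in range(3)]
hsv=cv2.cvtColor(s['frame'],cv2.COLOR_RGB2HSV);h,S,V=[hsv[...,i].astype(int) for i in range(3)]
m=big((h>95)&(h<125)&(S>120)&(Z>.07)&(Z<.11)); print('lid',rect(P[m]),np.median(Z[m]))
m=(h>50)&(h<80)&(S>120)&(Z<.02)&(Z>-.01)&(X<.6)&(Y<-.15)&(Y>-.4); print('green',rect(P[big(m)]),np.median(Z[big(m)]))
for y in np.arange(-.46,-.2,.02):
    print(round(y,2),[ (round(float(np.percentile(Z[q],95)),3) if (q:=((abs(X-x)<.01)&(abs(Y-y)<.01)&(Z<.12))).sum()>3 else None) for x in np.arange(.44,.66,.02)])
E
```

```text
lid (array([ 0.5363, -0.3152]), array([0.0527, 0.0529]), 1.705390214920044) 0.08640241054282927
green (array([ 0.5269, -0.2938]), array([0.099 , 0.1587]), 2.796328067779541) 0.004121158109842756
-0.46 [0.001, 0.001, 0.001, 0.001, 0.002, 0.009, None, 0.007, 0.002, 0.002, 0.047, None]
-0.44 [0.001, 0.001, 0.001, 0.001, 0.002, 0.002, None, 0.002, 0.002, None, 0.06, None]
-0.42 [0.001, 0.001, 0.001, 0.001, 0.002, 0.069, 0.074, 0.002, 0.047, 0.047, 0.061, 0.06]
-0.4 [0.001, 0.001, 0.001, 0.001, 0.002, 0.077, 0.081, 0.002, 0.047, 0.064, 0.061, 0.061]
-0.38 [0.001, 0.001, 0.004, 0.005, None, 0.079, 0.083, 0.002, 0.046, 0.046, 0.061, 0.061]
-0.36 [0.001, 0.001, 0.005, 0.005, None, None, None, 0.005, 0.002, 0.002, 0.06, None]
-0.34 [0.001, 0.001, 0.005, 0.005, 0.088, 0.088, 0.087, 0.005, 0.002, 0.002, 0.037, 0.002]
-0.32 [0.001, 0.002, 0.005, 0.063, 0.088, 0.088, 0.088, 0.005, 0.002, 0.002, 0.035, 0.002]
-0.3 [0.001, 0.001, 0.005, 0.034, 0.087, 0.087, 0.087, 0.005, 0.001, 0.001, 0.001, 0.002]
-0.28 [0.001, 0.001, 0.005, 0.005, 0.057, 0.079, 0.005, 0.005, 0.001, 0.001, 0.001, 0.001]
-0.26 [0.001, 0.001, 0.005, 0.005, 0.005, 0.005, 0.005, 0.005, 0.001, 0.001, 0.001, 0.002]
-0.24 [0.001, 0.001, 0.005, 0.005, 0.005, 0.005, 0.005, 0.004, 0.001, 0.001, 0.001, 0.001]
-0.22 [0.001, 0.001, 0.005, 0.005, 0.005, 0.005, 0.005, 0.004, 0.001, 0.001, 0.001, 0.001]
```

{"method": "move_arm", "body": {
  "deltas": [
    [0.002,-0.031,0,0,0,0],
    [0.002,-0.031,0,0,0,0],
    [0.002,-0.03,0,0,0,0],
    [0,0,-0.04,0,0,0],
    [0,0,-0.04,0,0,0],
    [0,0,-0.04,0,0,0],
    [0,0,-0.04,0,0,0],
    [0,0,-0.036,0,0,0]
  ]
}}

```text
time_s: 3.12
tool_pos: [0.5355, -0.3065, 0.0332]
tcp_rot: [-0.0, 0.705, 0.71, 0.0]
force: [0.1, 0.7, 0.6]
finger_gap: 0.0858
```

{"method": "move_arm", "body": {
  "deltas": [
    [0,0,0,0,0,0],
    [0,0,0,0,0,0],
    [0,0,0,0,0,0],
    [0,0,0,0,0,0],
    [0,0,0,0,0,0],
    [0,0,0,0,0,0]
  ],
  "claw": 0.05,
  "grip_force": 30
}}

```text
time_s: 3.62
tool_pos: [0.5371, -0.3093, 0.0378]
tcp_rot: [0.002, 0.706, 0.709, 0.0]
force: [0.3, -0.3, -0.6]
finger_gap: 0.0556
```

{"method": "move_arm", "body": {
  "deltas": [
    [0,0,0,0,0,0],
    [0,0,0.02,0,0,0],
    [0,0,0.03,0,0,0],
    [0,0.04,0,0,0,0],
    [0,0.04,0,0,0,0],
    [0,0.035,0,0,0,0],
    [0,0.035,0,0,0,0],
    [0,0,0,0,0,0]
  ]
}}

```text
time_s: 4.28
tool_pos: [0.5352, -0.1533, 0.0851]
tcp_rot: [-0.001, 0.704, 0.71, 0.001]
force: [0.5, 0.2, -1.9]
finger_gap: 0.056
```

```bash
python3 - <<'E'
from h import *
o=get_obs();print(o['tool_pos'],o['tcp_rot'],o['time_s'],o['force'],o['finger_gap'])
snap('wrist','w2');snap('scene','s2')
E
```

```text
[ 0.53516417 -0.15331775  0.0851452 ] [-0.00130858  0.70408205  0.71011701  0.00077156] 4.2833 [ 0.51996895  0.2095852  -1.90410872] 0.05600547756554012
```

View pics/s2.png

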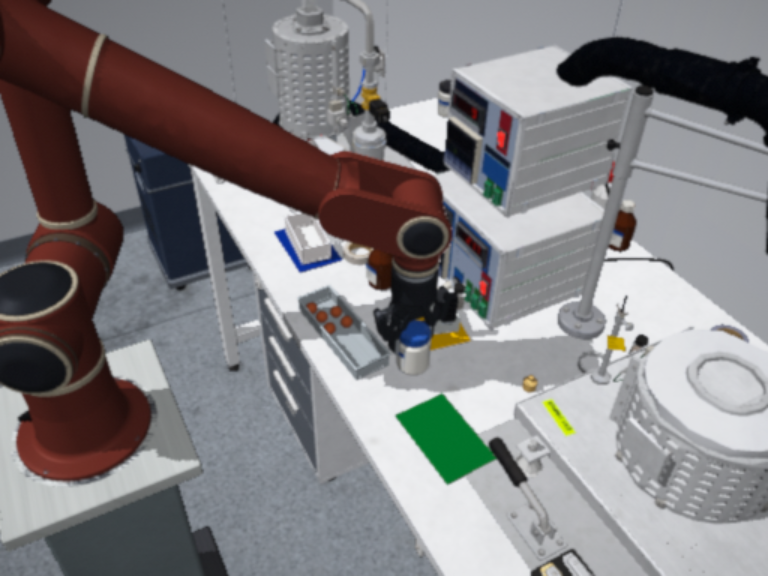

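The jar is held upright at (410,345). I set it down on the bench here and go up to fetch the boat.

{"method": "move_arm", "body": {
  "deltas": [
    [0,-0.008,0,0,0,0],
    [0,0,-0.03,0,0,0],
    [0,0,-0.016,0,0,0],
    [0,0,-0.007,0,0,0],
    [0,0,0,0,0,0],
    [0,0,0,0,0,0]
  ]
}}

```text
time_s: 4.88
tool_pos: [0.5363, -0.1685, 0.0328]
tcp_rot: [0.001, 0.706, 0.708, 0.0]
force: [-0.0, -0.2, -1.4]
finger_gap: 0.0559
```

{"method": "move_arm", "body": {
  "deltas": [
    [0,0,0,0,0,0],
    [0,0,0,0,0,0],
    [0,0,0,0,0,0],
    [0,0,0,0,0,0],
    [0,0,0.03,0,0,0],
    [0,0,0.04,0,0,0],
    [0,0,0.04,0,0,0],
    [0,0,0.04,0,0,0]
  ],
  "claw": 0.0854
}}

```text
time_s: 5.55
tool_pos: [0.5353, -0.1663, 0.1838]
tcp_rot: [-0.0, 0.706, 0.709, -0.0]
force: [-0.5, -0.4, -0.7]
finger_gap: 0.0854
```

{"method": "move_arm", "body": {
  "deltas": [
    [0,0.041,0,0,0,-0.013],
    [0,0.041,0,0,0,-0.013],
    [0,0.041,0,0,0,-0.013],
    [0,0.041,0,0,0,-0.013],
    [0,0.041,0,0,0,-0.013],
    [0,0.041,0,0,0,-0.013],
    [0,0.041,0,0,0,-0.013],
    [0,0.041,0,0,0,-0.013]
  ]
}}

```text
time_s: 6.22
tool_pos: [0.5354, 0.1635, 0.1827]
tcp_rot: [0.0, 0.742, 0.671, 0.0]
force: [1.2, -0.1, 0.4]
finger_gap: 0.0851
```

```bash
python3 look.py; cat > wl.py <<'E'
from meas import *
o=get_obs();print(o['tool_pos'],o['tcp_rot'],o['time_s'],o['finger_gap'])
s=snapshot('wrist');P=cloud(s);X,Y,Z=[P[...,i] for i in range(3)]
hsv=cv2.cvtColor(s['frame'],cv2.COLOR_RGB2HSV);h,S,V=[hsv[...,i].astype(int) for i in range(3)]
E
python3 - <<'E'
from wl import *
snap('wrist','w3')
m=(h>105)&(h<130)&(S>120)&(Z<.02)&(Z>-.01)&(X<.6)&(Y>.15)&(Y<.4); print('blue',rect(P[m]),m.sum())
m=(Z>.040)&(Z<.052)&(X>.45)&(X<.61)&(Y>.18)&(Y<.4)
for c in comps(m,30): print('rim',c.sum(),rect(P[c]),np.median(Z[c]))
E
```

```text
bench z -0.0011833126013293485
green 2007 z [-0.0011  0.0032  0.0076] rect [ 0.5276 -0.2922] [0.0944 0.1546] 3.1718063354492188 mean [ 0.5264 -0.2929  0.0032]
bluemat 89 z [-0.0002  0.0037  0.0069] rect [0.4935 0.3516] [0.0294 0.0218] 84.68143463134766 mean [0.4926 0.3523 0.0036]
yellow 656 z [-0.0007  0.0035  0.008 ] rect [ 0.6573 -0.0471] [0.1348 0.0853] 80.71244049072266 mean [ 0.6384 -0.0477  0.0035]
lid 338 z [0.0775 0.0819 0.0852] rect [ 0.5364 -0.1763] [0.0491 0.0499] 2.4994406700134277 mean [ 0.5354 -0.1757  0.0817]
grip 73 z [0.0973 0.1077 0.1118] rect [ 0.6517 -0.0901] [0.0156 0.028 ] 75.41571044921875 mean [ 0.6498 -0.0897  0.1066]
brown 176 z [0.0562 0.077  0.0892] rect [0.6086 0.1027] [0.0344 0.0455] 29.380722045898438 mean [0.6037 0.1009 0.0758]
tape? 31 z [0.0134 0.0206 0.0237] rect [0.4473 0.0815] [0.0138 0.0216] 60.962860107421875 mean [0.4475 0.0812 0.0195]
rimcand 47 [ 0.6666 -0.3244] [0.061  0.0186] 17.638063430786133 [ 0.6634 -0.3254  0.0464]
rimcand 263 [ 0.6203 -0.3977] [0.0448 0.1028] 1.6684012413024902 [ 0.6239 -0.4001  0.0456]
rimcand 80 [0.5343 0.3479] [0.0
[... 949 characters left out ...]
.5993 0.1179 0.018 ] 0.05861593904280785
44 257.1363636363636 229.9090909090909 [0.4953 0.0191 0.018 ] 0.027866480757983318
44 244.02272727272728 232.02272727272728 [0.4888 0.053  0.018 ] 0.02755191756382445
43 243.41860465116278 243.86046511627907 [0.458  0.0535 0.018 ] 0.026358036745830198
46 257.4130434782609 244.34782608695653 [0.4578 0.0173 0.018 ] 0.02763075302669674
50 231.24 246.76 [0.4496 0.0847 0.018 ] 0.029254753014300864
[0.5348 0.1701 0.1828] [-0.0019  0.74    0.6726  0.0022] 6.2667 0.08537397669449626
blue (array([0.5279, 0.2768]), array([0.138 , 0.0996]), 89.05847930908203) 3773
rim 1491 (array([0.5296, 0.2777]), array([0.1039, 0.0661]), 83.94059753417969) 0.045639357577441864
```

View pics/w3.png

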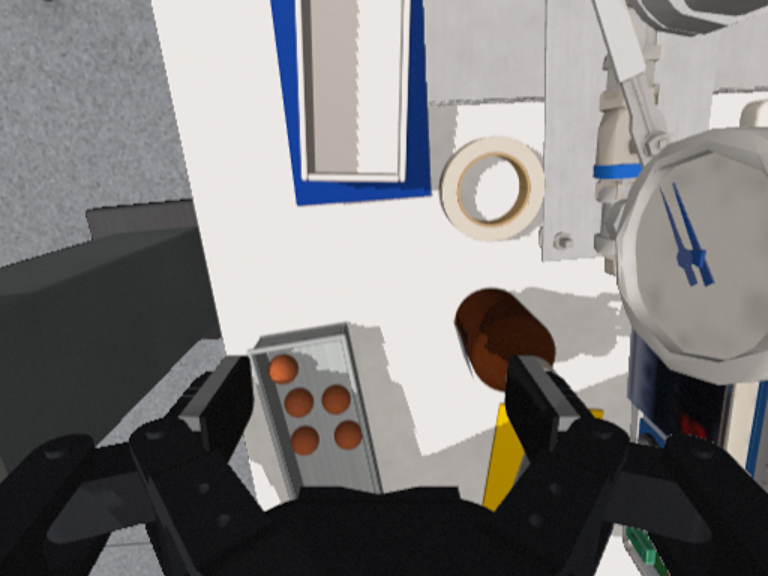

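The wrist view shows the boat at the top (300–410, 0–185), and the amber bottle, tape roll and trough with five balls are undisturbed. I grip the boat across its width.

{"method": "move_arm", "body": {
  "deltas": [
    [-0.001,0.032,0,0,0,0],
    [-0.001,0.032,0,0,0,0],
    [-0.001,0.032,0,0,0,0],
    [-0.001,0.03,0,0,0,0],
    [0,0,-0.04,0,0,0],
    [0,0,-0.04,0,0,0],
    [0,0,-0.04,0,0,0],
    [0,0,0,0,0,0]
  ]
}}

```text
time_s: 7.03
tool_pos: [0.5256, 0.2838, 0.0527]
tcp_rot: [-0.003, 0.742, 0.67, -0.008]
force: [-1.7, -0.8, -2.3]
finger_gap: 0.0852
```

{"method": "move_arm", "body": {
  "deltas": [
    [0,0,-0.025,0,0,0],
    [0,0,-0.022,0,0,0],
    [0,0,0,0,0,0]
  ]
}}

```text
time_s: 7.28
tool_pos: [0.5298, 0.2854, 0.0126]
tcp_rot: [-0.001, 0.742, 0.67, -0.003]
force: [-0.1, -1.1, -0.2]
finger_gap: 0.0854
```

{"method": "move_arm", "body": {
  "deltas": [
    [0,0,0,0,0,0],
    [0,0,0,0,0,0],
    [0,0,0,0,0,0],
    [0,0,0,0,0,0],
    [0,0,0,0,0,0]
  ],
  "claw": 0.055,
  "grip_force": 40
}}

```text
time_s: 7.7
tool_pos: [0.5336, 0.2877, 0.018]
tcp_rot: [0.001, 0.742, 0.671, 0.002]
force: [-0.5, -2.2, 7.2]
finger_gap: 0.0651
```

{"method": "move_arm", "body": {
  "deltas": [
    [0,0,0.01,0,0,0],
    [0,0,0.03,0,0,0],
    [0,0,0.035,0,0,0],
    [0,0,0.035,0,0,0],
    [0,0,0.03,0,0,0],
    [0,-0.02,0,0,0,0],
    [0,-0.035,0,0,0,0.01],
    [0,-0.037,0,0,0,0.01]
  ]
}}

```text
time_s: 8.37
tool_pos: [0.5314, 0.1955, 0.1562]
tcp_rot: [0.0, 0.734, 0.68, 0.001]
force: [0.4, -0.1, -4.6]
finger_gap: 0.0651
```

{"method": "move_arm", "body": {
  "deltas": [
    [0,-0.037,0,0,0,0.01],
    [0,-0.037,0,0,0,0.01],
    [0,-0.037,0,0,0,0.01],
    [0,-0.037,0,0,0,0.01],
    [0,-0.037,0,0,0,0.01],
    [0,-0.037,0,0,0,0.01],
    [-0.001,-0.037,0,0,0,0.01],
    [-0.001,-0.037,0,0,0,0.01]
  ]
}}

```text
time_s: 9.03
tool_pos: [0.5288, -0.1019, 0.155]
tcp_rot: [-0.0, 0.707, 0.707, -0.0]
force: [0.9, 0.9, -3.3]
finger_gap: 0.0652
```

{"method": "move_arm", "body": {
  "deltas": [
    [0,-0.037,0,0,0,0.01],
    [0,-0.037,0,0,0,0.01],
    [0,-0.037,0,0,0,0.01],
    [-0.001,-0.037,0,0,0,0.01],
    [-0.001,-0.03,0,0,0,0.01],
    [0,-0.019,0,0,0,0],
    [0,0,0,0,0,0],
    [0,0,0,0,0,0]
  ]
}}

```text
time_s: 9.7
tool_pos: [0.5271, -0.2979, 0.1547]
tcp_rot: [-0.001, 0.69, 0.724, 0.0]
force: [-0.2, 0.6, -4.1]
finger_gap: 0.0652
```

```bash
python3 - <<'E'
from wl import *
snap('wrist','w4');snap('top','t4')
E
```

```text
[ 0.5271 -0.2979  0.1547] [-0.0009  0.6899  0.7239  0.0002] 9.7 0.06520569292960923
```

View pics/w4.png

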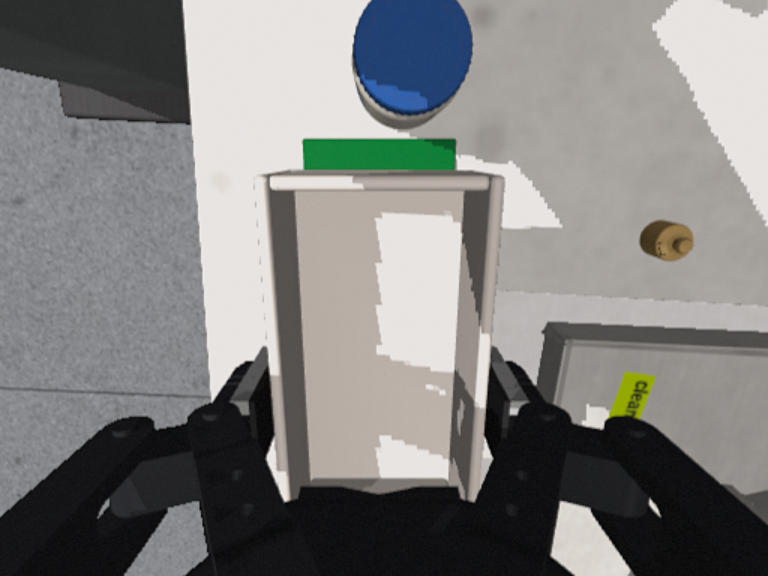

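The boat is held level over the green mat, with the jar ahead at (410,60). I check the handle tip before lowering.

```bash
python3 - <<'E'
from h import *
for n in ['top','scene']:
    s=snapshot(n);P=cloud(s);X,Y,Z=[P[...,i] for i in range(3)]
    V=s['frame'].max(-1)
    m=(X>.5)&(X<.6)&(Y<-.33)&(Y>-.45)&(Z>.05)&(Z<.1)&(V<90)
    print(n,m.sum(), P[m].max(0) if m.any() else '', np.sort(Y[m])[-8:] if m.any() else '')
E
```

```text
top 1 [ 0.54749913 -0.41596656  0.06321492] [-0.41596656]
scene 274 [ 0.5658944  -0.38165278  0.08317931] [-0.3842141  -0.38403169 -0.38388651 -0.38385089 -0.38277685 -0.38244838
 -0.38203673 -0.38165278]
```

Handle tip is at y = -0.382, so there is about 2 cm of clearance. I lower with a small shift to the +y side.

{"method": "move_arm", "body": {
  "deltas": [
    [0,0.004,-0.03,0,0,0],
    [0,0,-0.035,0,0,0],
    [0,0,-0.035,0,0,0],
    [0,0,-0.025,0,0,0],
    [0,0,-0.012,0,0,0],
    [0,0,-0.003,0,0,0],
    [0,0,0,0,0,0],
    [0,0,0,0,0,0]
  ]
}}

```text
time_s: 10.62
tool_pos: [0.5283, -0.293, 0.0173]
tcp_rot: [-0.0, 0.689, 0.725, -0.0]
force: [-4.5, 3.3, 5.0]
finger_gap: 0.065
```

{"method": "move_arm", "body": {
  "deltas": [
    [0,0,0,0,0,0],
    [0,0,0,0,0,0],
    [0,0,0,0,0,0],
    [0,0,0.01,0,0,0],
    [0,0,0.03,0,0,0],
    [0,0,0.04,0,0,0],
    [0,0,0.04,0,0,0],
    [0,0,0.04,0,0,0]
  ],
  "claw": 0.0854
}}

```text
time_s: 11.28
tool_pos: [0.5276, -0.2935, 0.1777]
tcp_rot: [0.0, 0.689, 0.725, 0.0]
force: [0.6, -0.1, 0.2]
finger_gap: 0.0852
```

```bash
python3 - <<'E'
from wl import *
snap('wrist','w5')
m=(Z>.040)&(Z<.052)&(X>.45)&(X<.61)&(Y<-.18)&(Y>-.36)
for c in comps(m,30): print('rim',c.sum(),rect(P[c]),np.median(Z[c]))
m=(h>95)&(h<125)&(S>120)&(Z>.07)&(Z<.11);m=big(m);print('lid',rect(P[m]),np.median(Z[m]))
E
```

```text
[ 0.5276 -0.2935  0.1777] [0.0003 0.6892 0.7245 0.0001] 11.2833 0.08524991971065032
rim 36 (array([ 0.528 , -0.2032]), array([0.0049, 0.0323]), 71.53401947021484) 0.046014220901021294
rim 1698 (array([ 0.5284, -0.2899]), array([0.0661, 0.1291]), 2.885195732116699) 0.045746583293489074
lid (array([ 0.5365, -0.1779]), array([0.0535, 0.0535]), 46.774452209472656) 0.08236162712810971
```

View pics/w5.png

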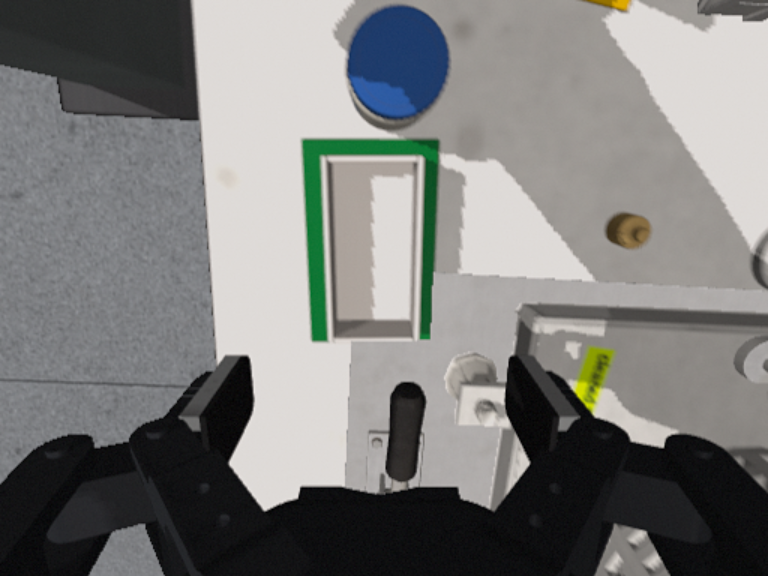

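The boat sits centred on the green mat (320–425, 155–335). Now the jar goes to the blue mat.

{"method": "move_arm", "body": {
  "deltas": [
    [0.003,0.038,0,0,0,0],
    [0.003,0.039,0,0,0,0],
    [0.003,0.039,0,0,0,0],
    [0,0,-0.025,0,0,0],
    [0,0,-0.04,0,0,0],
    [0,0,-0.04,0,0,0],
    [0,0,-0.04,0,0,0],
    [0,0,0,0,0,0]
  ]
}}

```text
time_s: 12.05
tool_pos: [0.5304, -0.1744, 0.0215]
tcp_rot: [-0.008, 0.689, 0.725, -0.002]
force: [-2.8, 1.1, -1.1]
finger_gap: 0.0858
```

{"method": "move_arm", "body": {
  "deltas": [
    [0,0,0,0,0,0],
    [0,0,0,0,0,0],
    [0,0,0,0,0,0],
    [0,0,0,0,0,0],
    [0,0,0,0,0,0],
    [0,0,0,0,0,0],
    [0,0,0.02,0,0,0],
    [0,0,0.03,0,0,0]
  ],
  "claw": 0.05,
  "grip_force": 30
}}

```text
time_s: 12.72
tool_pos: [0.5345, -0.1765, 0.0782]
tcp_rot: [-0.003, 0.689, 0.725, -0.001]
force: [-0.3, 0.1, -1.4]
finger_gap: 0.0557
```

{"method": "move_arm", "body": {
  "deltas": [
    [0,0,0.03,0,0,0],
    [0,0,0.03,0,0,0],
    [0,0,0.03,0,0,0],
    [0,0.02,0,0,0,0],
    [0,0.038,0,0,0,0],
    [0,0.038,0,0,0,0],
    [0,0.038,0,0,0,0],
    [0,0.038,0,0,0,0]
  ]
}}

```text
time_s: 13.38
tool_pos: [0.5366, -0.0041, 0.1713]
tcp_rot: [0.001, 0.69, 0.724, 0.001]
force: [0.1, 0.5, -1.2]
finger_gap: 0.0555
```

{"method": "move_arm", "body": {
  "deltas": [
    [-0.001,0.038,0,0,0,0],
    [-0.001,0.038,0,0,0,0],
    [-0.001,0.038,0,0,0,0],
    [-0.001,0.038,0,0,0,0],
    [-0.001,0.038,0,0,0,0],
    [-0.001,0.038,0,0,0,0],
    [-0.001,0.038,0,0,0,0],
    [-0.001,0.028,0,0,0,0]
  ]
}}

```text
time_s: 14.05
tool_pos: [0.5283, 0.2915, 0.1712]
tcp_rot: [-0.0, 0.689, 0.725, 0.001]
force: [0.3, -0.3, -1.6]
finger_gap: 0.0558
```

{"method": "move_arm", "body": {
  "deltas": [
    [0,0,-0.03,0,0,0],
    [0,0,-0.035,0,0,0],
    [0,0,-0.035,0,0,0],
    [0,0,-0.02,0,0,0],
    [0,0,-0.01,0,0,0],
    [0,0,-0.006,0,0,0],
    [0,0,0,0,0,0],
    [0,0,0,0,0,0]
  ]
}}

```text
time_s: 14.72
tool_pos: [0.5294, 0.289, 0.0375]
tcp_rot: [-0.0, 0.689, 0.725, 0.0]
force: [-4.4, -1.7, 7.3]
finger_gap: 0.0556
```

{"method": "move_arm", "body": {
  "deltas": [
    [0,0,0,0,0,0],
    [0,0,0,0,0,0],
    [0,0,0,0,0,0],
    [0,0,0,0,0,0],
    [0,0,0.02,0,0,0],
    [0,0,0.04,0,0,0],
    [0,0,0.04,0,0,0],
    [0,0,0.04,0,0,0]
  ],
  "claw": 0.0854
}}

```text
time_s: 15.38
tool_pos: [0.5283, 0.2882, 0.1753]
tcp_rot: [-0.0, 0.689, 0.725, -0.001]
force: [1.4, -0.6, 0.1]
finger_gap: 0.0856
```

{"method": "move_arm", "body": {
  "deltas": [
    [0,-0.04,0.008,0,0,0],
    [0,-0.04,0.008,0,0,0],
    [0,-0.04,0.008,0,0,0],
    [0,-0.04,0.008,0,0,0],
    [0,-0.04,0.008,0,0,0],
    [0,-0.04,0.008,0,0,0],
    [0,-0.03,0.01,0,0,0],
    [0,0,0,0,0,0]
  ]
}}

```text
time_s: 16.05
tool_pos: [0.5299, 0.0136, 0.2349]
tcp_rot: [0.002, 0.691, 0.723, 0.001]
force: [0.8, 0.2, 0.5]
finger_gap: 0.0856
```

```bash
python3 look.py | egrep 'lid|yellow|grip|blue|scoop|rimc'; python3 - <<'E'
from wl import *
snap('wrist','w6')
E
```

```text
bluemat 1484 z [-0.0007  0.0036  0.008 ] rect [0.5287 0.289 ] [0.1567 0.0955] 88.92366027832031 mean [0.5249 0.2841 0.0035]
yellow 211 z [-0.0002  0.0038  0.0073] rect [ 0.6481 -0.1005] [0.0275 0.084 ] 78.20100402832031 mean [ 0.6389 -0.1012  0.0036]
lid 362 z [0.0819 0.086  0.0894] rect [0.5295 0.2922] [0.0526 0.0533] 14.615961074829102 mean [0.5295 0.2912 0.0858]
grip 77 z [0.0973 0.1081 0.1123] rect [ 0.6512 -0.0902] [0.0165 0.0277] 72.93733978271484 mean [ 0.6503 -0.0908  0.1073]
rimcand 24 [0.6807 0.2335] [0.0236 0.0067] 89.55743408203125 [0.6798 0.235  0.0484]
rimcand 315 [ 0.6414 -0.3735] [0.1388 0.0643] 65.29136657714844 [ 0.6308 -0.3871  0.0457]
rimcand 284 [ 0.5278 -0.2883] [0.0658 0.1308] 1.8013883829116821 [ 0.5281 -0.2875  0.0442]
rimcand 39 [0.5157 0.2749] [0.0163 0.0518] 49.32021713256836 [0.5153 0.2714 0.0477]
scoop 65 [0.6638 0.1782] [0.0415 0.0095] 87.34032440185547 [0.6642 0.1808 0.1131]
scoop 73 [ 0.6595 -0.0919] [0.0167 0.046 ] 83.23551940917969 [ 0.6526 -0.0896  0.1024]
scoop 151 [ 0.4838 -0.0787] [0.0772 0.065 ] 3.3103549480438232 [ 0.4829 -0.0916  0.0307]
scoop 61 [0.5068 0.0664] [0.0058 0.0673] 4.891563892364502 [0.5068 0.0666 0.0308]
scoop 21 [ 0.5134 -0.0149] [0.0045 0.0232] 3.1357955932617188 [ 0.5137 -0.0143  0.0311]
[0.5295 0.0159 0.2339] [0.0013 0.6909 0.723  0.0009] 16.1 0.0853360409203302
```

View pics/w6.png

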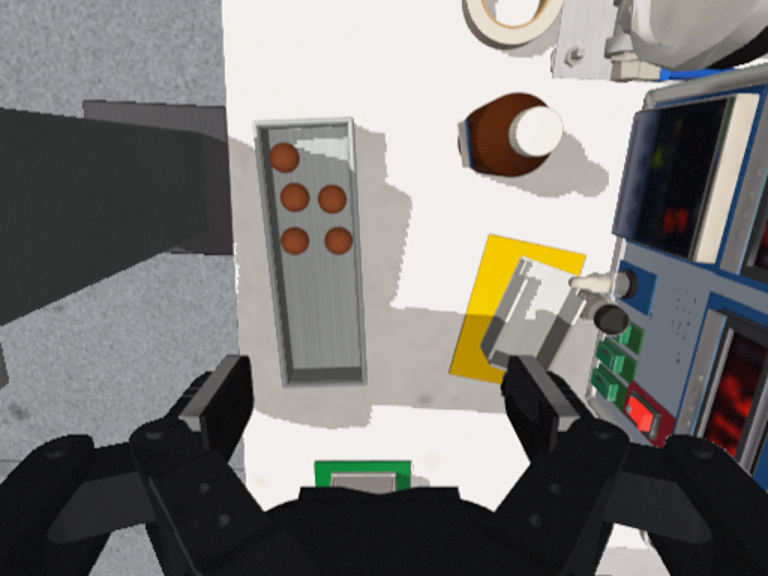

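The jar stands on blue and the boat on green, so step 1 is done. The wrist view shows the scoop at (535,310) beside instrument knobs at (600,300), and the trough from (255,120) to (365,385). I measure these and the clearance.

```bash
python3 - <<'E'
from wl import *
Pw=P
m=(h>18)&(h<30)&(S>150)&(Z<.02)&(Z>-.01)&(X<.72)&(abs(Y)<.2); print('yellow',rect(P[m]))
m=big((Z>.026)&(Z<.035)&(X<.55)&(X>.38)&(abs(Y)<.2)&(S<100)); print('trough rim',rect(P[m]),np.median(Z[m]))
for c in comps(((h<12)|(h>172))&(S>100)&(X<.53)&(Z<.06),30):
    v,u=np.nonzero(c); print('ball',c.sum(),ray(s,u.mean(),v.mean(),.015))
for lo,hi in [(.028,.037),(.040,.050)]:
    m=(Z>lo)&(Z<hi)&(X>.58)&(X<.72)&(Y>-.14)&(Y<.04)&(S<70)
    for c in comps(m,15): print('scoop wall',lo,c.sum(),rect(P[c]))
np.save('w6P.npy',P)
for n in ['wrist','top','scene']:
    s=snapshot(n);P=cloud(s);X,Y,Z=[P[...,i] for i in range(3)]
    for y in np.arange(-.16,.06,.04):
        q=(abs(Y-y)<.02)&(X>.66)&(X<.85)
        print(n,round(y,2),[ (round(float(X[k].min()),3) if (k:=q&(Z>z)&(Z<z+.03)).sum()>2 else None) for z in (.05,.08,.11,.14,.17,.2,.23,.26,.3)])
E
```

```text
[0.5288 0.0184 0.2323] [-0.0001  0.6895  0.7243  0.0002] 16.2 0.08533668558610859
yellow (array([ 0.6571, -0.0476]), array([0.139 , 0.0889]), 80.0088119506836)
trough rim (array([0.477 , 0.0006]), array([0.0768, 0.2262]), 4.900899887084961) 0.03145336741541163
ball 306 [0.4498 0.0839 0.015 ]
ball 276 [0.458  0.0527 0.015 ]
ball 268 [0.4888 0.0527 0.015 ]
ball 259 [0.4577 0.0162 0.015 ]
ball 254 [0.4947 0.0182 0.015 ]
scoop wall 0.028 266 (array([ 0.6408, -0.0407]), array([0.0779, 0.019 ]), 85.2837905883789)
scoop wall 0.028 332 (array([ 0.6979, -0.0495]), array([0.0788, 0.0147]), 68.70108032226562)
scoop wall 0.04 334 (array([ 0.7029, -0.0003]), array([0.0206, 0.0339]), 88.79344177246094)
scoop wall 0.04 107 (array([ 0.7123, -0.0272]), array([0.0248, 0.0104]), 78.29145812988281)
scoop wall 0.04 33 (array([ 0.6356, -0.0783]), array([0.0031, 0.0145]), 72.7156753540039)
wrist -0.16 [None, None, None, None, None, None, None, None, None]
wrist -0.12 [0.729, 0.735, None, None, None, None, None, None, None]
wrist -0.08 [0.727, 0.725, 0.725, 0.724, 0.73, None, None, None, None]
wrist -0.04 [
[... 361 characters left out ...]
661, 0.724, 0.725, 0.732, None, None, None]
top -0.04 [0.707, 0.735, 0.724, 0.723, 0.724, 0.732, 0.782, 0.787, 0.787]
top 0.0 [0.714, 0.735, 0.724, 0.723, 0.724, 0.731, 0.781, 0.788, 0.788]
top 0.04 [0.717, 0.719, 0.717, 0.723, 0.724, 0.731, 0.771, 0.772, 0.771]
scene -0.16 [None, None, None, None, None, None, None, None, None]
scene -0.12 [0.66, 0.66, 0.732, 0.732, 0.733, 0.731, None, None, None]
scene -0.08 [0.727, 0.661, 0.725, 0.724, 0.726, 0.733, 0.788, 0.789, 0.787]
scene -0.04 [0.709, 0.735, 0.725, 0.724, 0.726, 0.733, 0.782, 0.789, 0.788]
scene 0.0 [0.719, 0.733, 0.725, 0.724, 0.725, 0.732, 0.779, 0.788, 0.788]
scene 0.04 [0.719, 0.718, 0.72, 0.722, 0.725, 0.729, 0.772, 0.772, 0.772]
```

{"method": "move_arm", "body": {
  "deltas": [
    [0.01,-0.014,0,0,0,0.1],
    [0.01,-0.014,0,0,0,0.1],
    [0.01,-0.014,0,0,0,0.1],
    [0.01,-0.014,0,0,0,0.1],
    [0.01,-0.014,0,0,0,0.1],
    [0.01,-0.014,0,0,0,0.1],
    [0.01,-0.014,0,0,0,0.1],
    [0.01,-0.0085,0,0,0,0.1]
  ]
}}

```text
time_s: 17.07
tool_pos: [0.6093, -0.0881, 0.2316]
tcp_rot: [-0.0, 0.35, 0.937, -0.0]
force: [-0.3, 0.4, 1.0]
finger_gap: 0.0855
```

{"method": "move_arm", "body": {
  "deltas": [
    [0.01,0,0,0,0,0.1],
    [0.01,0,0,0,0,0.1],
    [0.01,0,0,0,0,0.11],
    [0.01,0,0,0,0,0.11],
    [0.002,0,0,0,0,0],
    [0,0,0,0,0,0]
  ]
}}

```text
time_s: 17.57
tool_pos: [0.651, -0.087, 0.2315]
tcp_rot: [-0.001, 0.15, 0.989, 0.0]
force: [0.2, 0.2, -0.4]
finger_gap: 0.0854
```

```bash
python3 - <<'E'
from wl import *
snap('wrist','w7')
m=big((V<80)&(Z>.098)&(Z<.118)&(X>.6)&(X<.7)&(abs(Y+.09)<.05)); print('grip top',m.sum(),rect(P[m]),np.median(Z[m]))
for lo,hi in [(.028,.037),(.040,.050)]:
    m=(Z>lo)&(Z<hi)&(X>.58)&(X<.72)&(Y>-.14)&(Y<.04)&(S<70)
    for c in comps(m,15): print('scoop wall',lo,c.sum(),rect(P[c]))
E
```

```text
[ 0.651  -0.087   0.2315] [-0.0006  0.1504  0.9886  0.0001] 17.5667 0.0854160685970301
grip top 547 (array([ 0.652 , -0.0924]), array([0.0175, 0.029 ]), 72.76139068603516) 0.10865304624558203
scoop wall 0.028 212 (array([ 0.6405, -0.0407]), array([0.0778, 0.0037]), 73.1750717163086)
scoop wall 0.028 199 (array([ 0.692 , -0.0547]), array([0.0742, 0.0029]), 72.84463500976562)
scoop wall 0.028 55 (array([ 0.7108, -0.0322]), array([0.009 , 0.0251]), 17.622058868408203)
scoop wall 0.04 28 (array([ 0.6353, -0.0792]), array([0.0012, 0.0153]), 72.8555679321289)
scoop wall 0.04 321 (array([ 0.7029, -0.0007]), array([0.021 , 0.0344]), 88.32085418701172)
scoop wall 0.04 76 (array([ 0.7121, -0.0314]), array([0.0103, 0.0251]), 13.056200981140137)
```

View pics/w7.png

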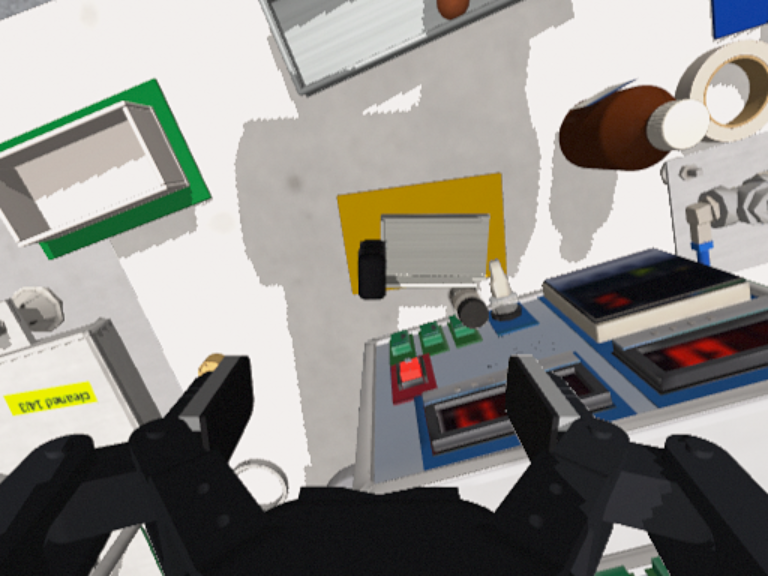

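The wrist view shows the grip bar at (372,268), with the instrument's terminals (465,305) and (500,285) overhanging the scoop's far front corner. So after gripping I must draw the scoop towards -x before raising it.

{"method": "move_arm", "body": {
  "deltas": [
    [0.001,-0.005,0,0,0,0],
    [0,0,-0.035,0,0,0],
    [0,0,-0.035,0,0,0],
    [0,0,-0.035,0,0,0],
    [0,0,-0.035,0,0,0],
    [0,0,-0.02,0,0,0],
    [0,0,-0.009,0,0,0],
    [0,0,0,0,0,0]
  ]
}}

```text
time_s: 18.33
tool_pos: [0.6496, -0.0928, 0.0603]
tcp_rot: [-0.003, 0.15, 0.989, 0.0]
force: [-0.3, 0.4, -0.3]
finger_gap: 0.085
```

{"method": "move_arm", "body": {
  "deltas": [
    [0,0,0,0,0,0],
    [0,0,0,0,0,0],
    [0,0,0,0,0,0],
    [0,0,0,0,0,0],
    [0,0,0,0,0,0],
    [0,0,0,0,0,0],
    [0,0,0,0,0,0],
    [0,0,0,0,0,0]
  ],
  "claw": 0.005,
  "grip_force": 60
}}

```text
time_s: 19.0
tool_pos: [0.6527, -0.0932, 0.0647]
tcp_rot: [0.001, 0.15, 0.989, -0.0]
force: [0.6, 0.0, 4.7]
finger_gap: 0.0171
```

{"method": "move_arm", "body": {
  "deltas": [
    [0,0,0,0,0,0],
    [0,0,0.004,0,0,0],
    [-0.01,0,0,0,0,0],
    [-0.02,0,0,0,0,0],
    [-0.02,0,0.01,0,0,0],
    [0,0,0.03,0,0,0],
    [0,0,0.035,0,0,0],
    [0,0,0.03,0,0,0]
  ]
}}

```text
time_s: 19.67
tool_pos: [0.6003, -0.0928, 0.1722]
tcp_rot: [-0.001, 0.15, 0.989, 0.0]
force: [0.9, 0.2, -0.6]
finger_gap: 0.0173
```

```bash
python3 - <<'E'
from wl import *
snap('wrist','w8'); snap('scene','s8')
for lo,hi in [(.02,.24)]:
  pass
m=(Z>.09)&(Z<.15)&(X>.5)&(X<.72)&(Y>-.14)&(Y<.06)&(S<70)
for c in comps(m,40): print(c.sum(),rect(P[c]),np.percentile(P[c][:,2],[2,50,98]))
E
python3 look.py|grep -A9 balls
```

```text
[ 0.6003 -0.0928  0.1722] [-0.0015  0.1499  0.9887  0.0001] 19.6667 0.017339087651842812
9855 (array([ 0.6159, -0.0422]), array([0.0945, 0.0579]), 72.76472473144531) [0.1126 0.1142 0.1439]
balls
8 232.5 186.25 [0.6098 0.0879 0.018 ] 0.055875853667871025
5 221.0 189.8 [0.5993 0.1179 0.018 ] 0.05824027424129836
49 257.3673469387755 230.08163265306123 [0.4949 0.0185 0.018 ] 0.02738280405008006
45 243.84444444444443 231.95555555555555 [0.489  0.0535 0.018 ] 0.02743654048471467
45 243.55555555555554 243.93333333333334 [0.4579 0.0531 0.018 ] 0.02809580457872167
15 255.33333333333334 243.46666666666667 [0.46   0.0227 0.018 ] 0.027185574690976468
47 231.27659574468086 246.63829787234042 [0.4499 0.0846 0.018 ] 0.027525567587441305
```

View pics/w8.png

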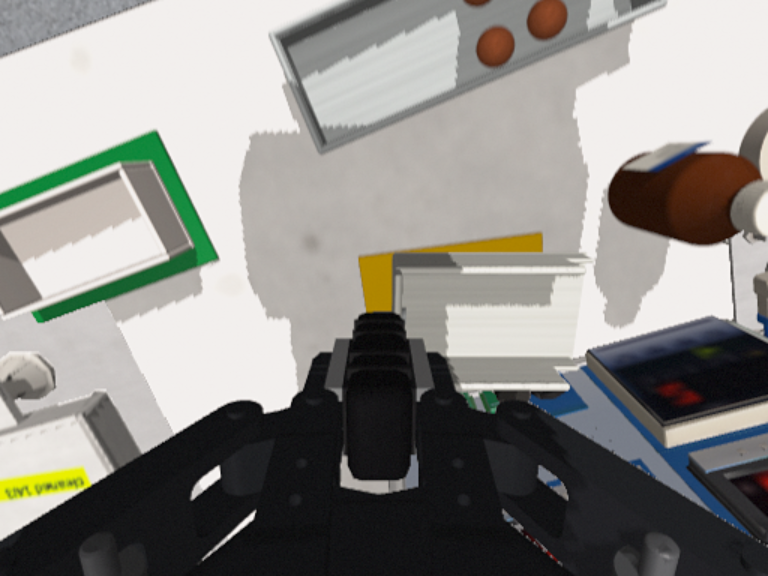

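View pics/s8.png

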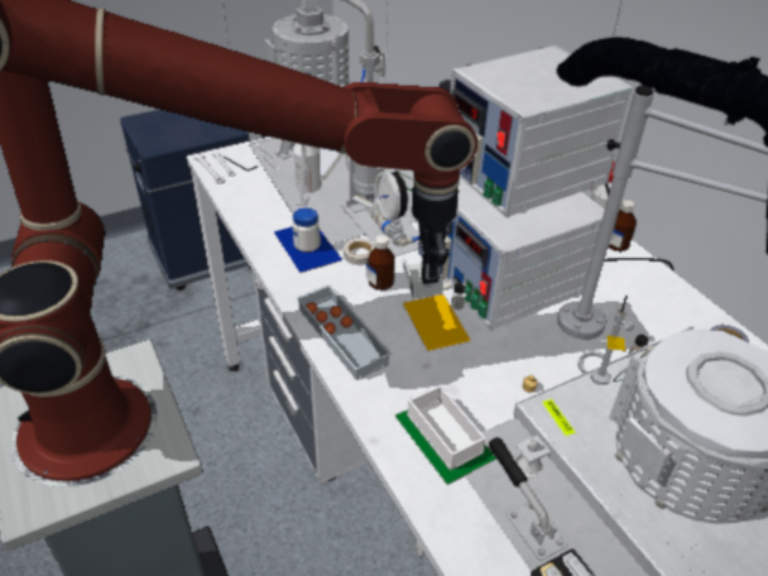

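The scoop is held level (underside at z about 0.112) and the TCP coincides with the grip point. I move over the empty half of the trough.

{"method": "move_arm", "body": {
  "deltas": [
    [-0.0285,-0.0035,0,0,0,0.097],
    [-0.0285,-0.0035,0,0,0,0.097],
    [-0.0285,-0.0035,0,0,0,0.097],
    [-0.0285,-0.0035,0,0,0,0.096],
    [0,0,-0.03,0,0,0],
    [0,0,-0.03,0,0,0],
    [0,0,0,0,0,0],
    [0,0,0,0,0,0]
  ]
}}

```text
time_s: 20.53
tool_pos: [0.4848, -0.1059, 0.1085]
tcp_rot: [-0.004, -0.043, 0.999, 0.002]
force: [-0.1, -0.3, -1.5]
finger_gap: 0.0175
```

```bash
cat > sc.py <<'E'
from wl import *
import sys
snap('wrist',sys.argv[1])
z0=o['tool_pos'][2]-.0605
m=(Z>z0-.004)&(Z<z0+.045)&(abs(X-o['tool_pos'][0])<.2)&(abs(Y-o['tool_pos'][1])<.2)&(S<70)
m&=(Z>.037)
for c in comps(m,200): print('scoop',c.sum(),rect(P[c]),np.percentile(P[c][:,2],[2,50,98]))
m=(Z>.026)&(Z<.036)&(X<.56)&(X>.38)&(abs(Y)<.2)&(S<100)
for c in comps(m,60): print('trough rim',c.sum(),rect(P[c]),np.median(Z[c]))
for c in comps(((h<12)|(h>172))&(S>100)&(X<.53)&(Z<.2),30):
    v,u=np.nonzero(c); print('ball',c.sum(),ray(s,u.mean(),v.mean(),.015))
E
python3 sc.py w9
```

```text
[ 0.4848 -0.1059  0.1085] [-0.004  -0.043   0.9991  0.0017] 20.5333 0.017529776898936776
scoop 10020 (array([ 0.4805, -0.057 ]), array([0.0581, 0.1025]), 5.027903079986572) [0.049  0.0507 0.0813]
scoop 1397 (array([ 0.5265, -0.2655]), array([0.067 , 0.0829]), 2.3560943603515625) [0.0441 0.0459 0.0473]
trough rim 2152 (array([ 0.4613, -0.0095]), array([0.0457, 0.2095]), 5.2235331535339355) 0.03156281191718047
trough rim 1201 (array([0.4969, 0.0583]), array([0.0369, 0.1096]), 11.449228286743164) 0.03055967510236671
ball 728 [0.451  0.0847 0.015 ]
ball 522 [0.4582 0.0187 0.015 ]
ball 681 [0.4589 0.0532 0.015 ]
ball 632 [0.4899 0.0534 0.015 ]
ball 459 [0.4963 0.0215 0.015 ]
```

View pics/w9.png

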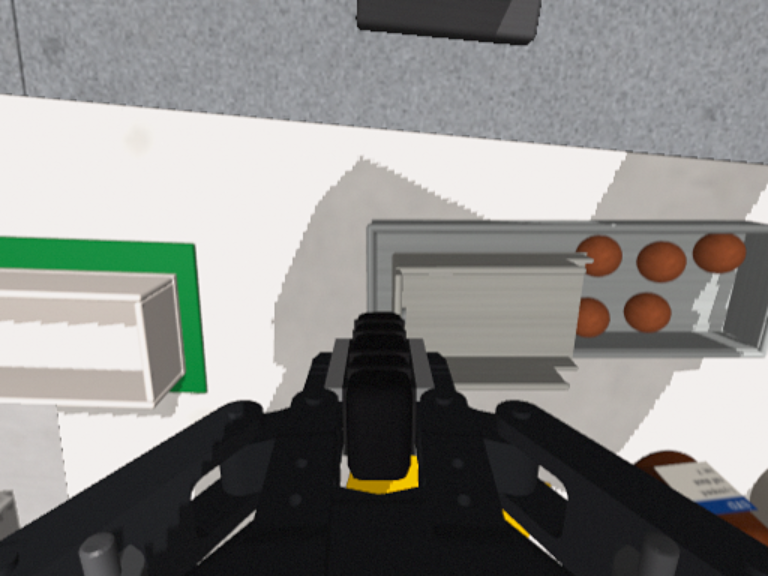

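The scoop (395–585, 260–370) is aligned with the trough, clear of the balls (≥575). I lower it into the trough in stages.

{"method": "move_arm", "body": {
  "deltas": [
    [0,0,-0.015,0,0,0],
    [0,0,-0.01,0,0,0],
    [0,0,-0.01,0,0,0],
    [0,0,-0.005,0,0,0],
    [0,0,0,0,0,0],
    [0,0,0,0,0,0]
  ]
}}

```text
time_s: 21.13
tool_pos: [0.4877, -0.107, 0.0722]
tcp_rot: [-0.0, -0.043, 0.999, 0.0]
force: [0.6, 0.0, -1.2]
finger_gap: 0.0176
```

```bash
python3 sc.py w10; python3 -c "
from h import *
s=snap('top','t10');cv2.imwrite('pics/t10c.png',cv2.resize(cv2.cvtColor(s['frame'][200:270,200:340],cv2.COLOR_RGB2BGR),(800,400),interpolation=cv2.INTER_CUBIC))"
```

```text
[ 0.4877 -0.107   0.0722] [-0.0003 -0.0431  0.9991  0.0001] 21.1333 0.017617876461622634
scoop 1009 (array([ 0.467 , -0.0665]), array([0.0236, 0.0888]), 5.954183101654053) [0.0372 0.0433 0.0523]
scoop 2745 (array([ 0.5261, -0.2536]), array([0.0672, 0.0593]), 2.8345136642456055) [0.0373 0.0443 0.047 ]
scoop 586 (array([ 0.5094, -0.0448]), array([0.0047, 0.0518]), 5.6757731437683105) [0.0374 0.0426 0.0443]
trough rim 2425 (array([ 0.4584, -0.0268]), array([0.036 , 0.1753]), 4.903322219848633) 0.03166107102059616
trough rim 430 (array([ 0.4563, -0.0621]), array([0.0019, 0.0814]), 5.663603782653809) 0.031273484672813434
trough rim 1722 (array([0.5096, 0.0073]), array([0.0094, 0.1556]), 2.0908522605895996) 0.030887159701909788
ball 961 [0.4579 0.0168 0.015 ]
ball 246 [0.4512 0.0736 0.015 ]
ball 1027 [0.4581 0.0534 0.015 ]
ball 945 [0.4891 0.0533 0.015 ]
ball 871 [0.4952 0.0188 0.015 ]
```

View pics/w10.png

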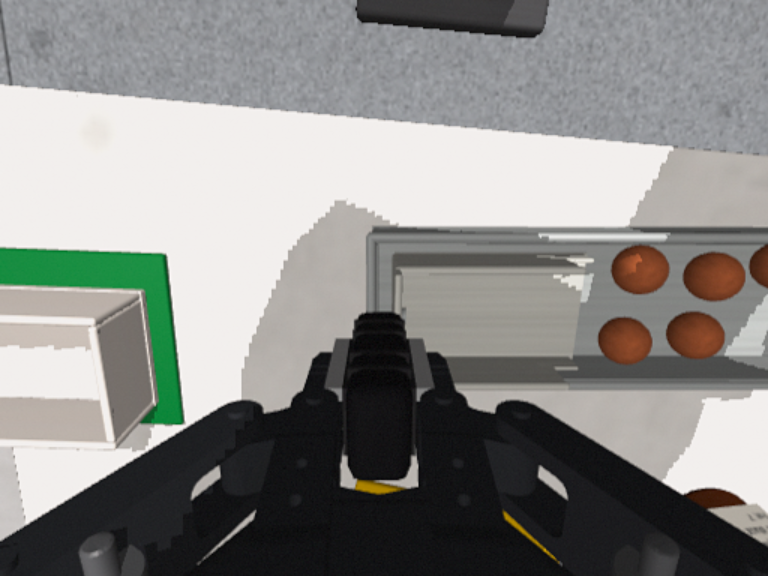

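Only about 12 mm remains and the lateral fit is good. I touch down on the floor.

{"method": "move_arm", "body": {
  "deltas": [
    [-0.001,0,-0.004,0,0,0],
    [0,0,-0.003,0,0,0],
    [0,0,-0.001,0,0,0],
    [0,0,-0.001,0,0,0],
    [0,0,0,0,0,0],
    [0,0,0,0,0,0]
  ]
}}

```text
time_s: 21.78
tool_pos: [0.4867, -0.107, 0.0637]
tcp_rot: [-0.0, -0.043, 0.999, 0.0]
force: [-3.6, 0.7, 2.3]
finger_gap: 0.0174
```

{"method": "move_arm", "body": {
  "deltas": [
    [-0.001,0.005,0,0,0,0],
    [-0.001,0.008,0,0,0,0],
    [-0.001,0.008,0,0,0,0],
    [-0.001,0.008,0,0,0,0],
    [-0.001,0.008,0,0,0,0],
    [-0.0005,0.008,0,0,0,0],
    [-0.0005,0.008,0,0,0,0],
    [0,0,0,0,0,0]
  ]
}}

```text
time_s: 22.45
tool_pos: [0.4809, -0.0522, 0.0636]
tcp_rot: [0.0, -0.044, 0.999, 0.001]
force: [-0.1, 1.7, 4.6]
finger_gap: 0.0173
```

```bash
python3 sc.py w11
```

```text
[ 0.4809 -0.0522  0.0636] [ 0.0003 -0.0437  0.999   0.0007] 22.45 0.017344741007469414
trough rim 7694 (array([0.4767, 0.0004]), array([0.0771, 0.2266]), 4.8308024406433105) 0.03138585793063978
trough rim 884 (array([ 0.4501, -0.0084]), array([0.0037, 0.0786]), 5.088043212890625) 0.03439215431135234
ball 4715 [0.468  0.0758 0.015 ]
```

View pics/w11.png

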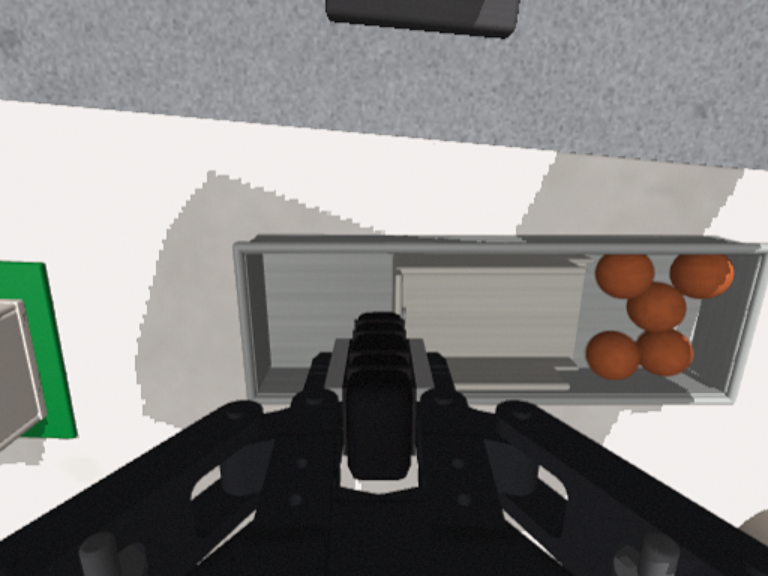

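The five balls are gathered at the end (590–735, 250–380) with the scoop just behind them. I continue slowly.

{"method": "move_arm", "body": {
  "deltas": [
    [-0.0005,0.006,0,0,0,0],
    [-0.0005,0.006,0,0,0,0],
    [-0.0005,0.006,0,0,0,0],
    [-0.0005,0.006,0,0,0,0],
    [-0.0005,0.005,0,0,0,0],
    [-0.0005,0.005,0,0,0,0],
    [0,0.004,0,0,0,0],
    [0,0,0,0,0,0]
  ]
}}

```text
time_s: 23.22
tool_pos: [0.4793, -0.0206, 0.0652]
tcp_rot: [0.001, -0.045, 0.999, -0.007]
force: [-0.1, -20.2, 7.2]
finger_gap: 0.0175
```

```bash
python3 sc.py w12
```

```text
[ 0.4793 -0.0206  0.0652] [ 0.0011 -0.0449  0.999  -0.0068] 23.2167 0.017489801278501832
trough rim 7743 (array([0.4764, 0.0002]), array([0.0766, 0.227 ]), 4.919198036193848) 0.031436352869800455
trough rim 773 (array([0.4483, 0.0236]), array([0.0059, 0.0814]), 3.627042293548584) 0.034695804536923884
ball 4398 [0.4702 0.0864 0.015 ]
```

View pics/w12.png

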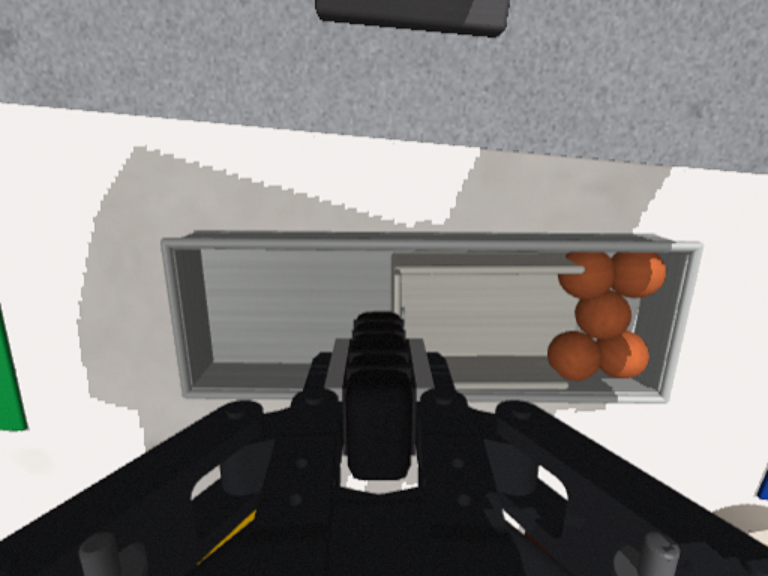

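It has jammed (20 N): the rear balls at (588,272) and (575,355) are pinned by the side-wall ends, with the middle ball arching between them. I back off and look.

{"method": "move_arm", "body": {
  "deltas": [
    [0.001,-0.01,0,0,0,0],
    [0.001,-0.015,0,0,0,0],
    [0,-0.005,0,0,0,0],
    [0,0,0,0,0,0],
    [0,0,0,0,0,0]
  ]
}}

```text
time_s: 23.73
tool_pos: [0.4799, -0.0453, 0.0636]
tcp_rot: [0.0, -0.043, 0.999, 0.001]
force: [0.4, 0.3, 6.2]
finger_gap: 0.0175
```

```bash
python3 sc.py w13
```

```text
[ 0.4799 -0.0453  0.0636] [ 0.0001 -0.0426  0.9991  0.0011] 23.7333 0.01749815153975217
trough rim 7606 (array([0.4765, 0.0004]), array([0.0764, 0.2267]), 4.799774646759033) 0.031453344020560714
trough rim 927 (array([ 0.4498, -0.0031]), array([0.0195, 0.0817]), 17.237462997436523) 0.03430025165446209
ball 4784 [0.4693 0.0841 0.015 ]
```

View pics/w13.png

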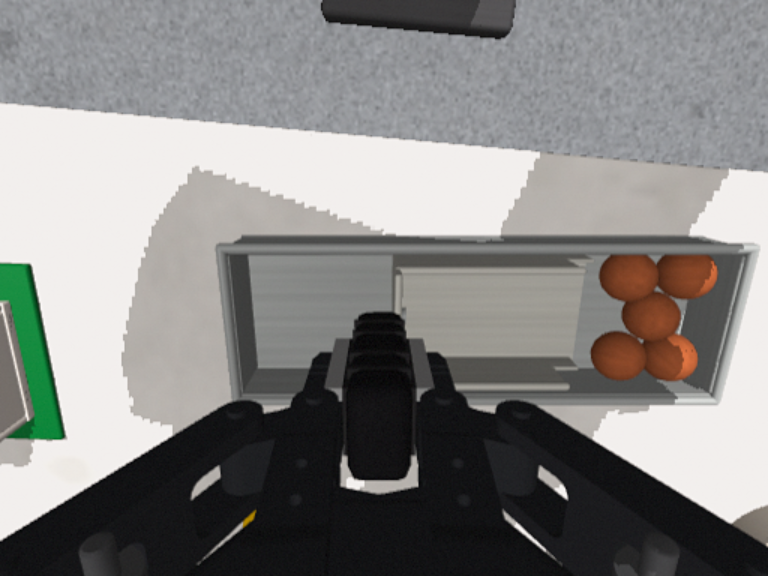

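The pattern is a 2-1-2 quincunx. The plan is to slide the lip just under the rear pair, then pitch the nose up so that those roll back into the pan.

{"method": "move_arm", "body": {
  "deltas": [
    [-0.0005,0.006,0,0,0,0],
    [-0.0005,0.006,0,0,0,0],
    [-0.0005,0.006,0,0,0,0],
    [0,0.003,0,0,0,0],
    [0,0.002,0,0,0,0],
    [0,0,0,0,0,0]
  ]
}}

```text
time_s: 24.33
tool_pos: [0.4785, -0.0228, 0.0636]
tcp_rot: [0.0, -0.043, 0.999, -0.001]
force: [0.2, -3.9, 6.0]
finger_gap: 0.0171
```

```bash
python3 sc.py w14
```

```text
[ 0.4785 -0.0228  0.0636] [ 0.0003 -0.0435  0.9991 -0.0006] 24.3333 0.017124646121086624
trough rim 7766 (array([0.4768, 0.0001]), array([0.077 , 0.2268]), 4.913809776306152) 0.031422559750592174
trough rim 908 (array([0.4483, 0.0191]), array([0.0182, 0.0809]), 16.54789161682129) 0.034287369587916186
ball 4415 [0.4704 0.0862 0.015 ]
```

View pics/w14.png

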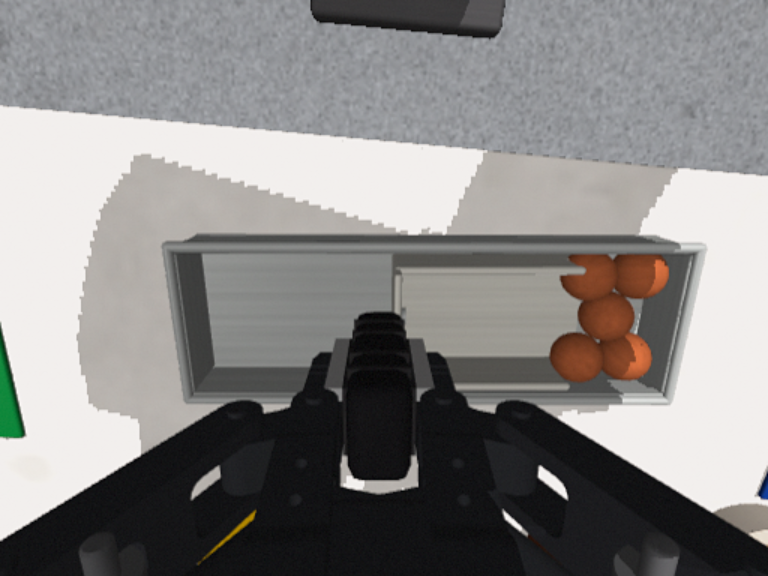

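Light contact (4 N), and by the distances only the rear pair is over the lip. I pitch the nose up.

{"method": "move_arm", "body": {
  "deltas": [
    [0,-0.002,0,0.035,0.003,0],
    [0,-0.002,0,0.035,0.003,0],
    [0,-0.002,0,0.035,0.003,0],
    [0,-0.002,0,0.035,0.003,0],
    [0,0,0,0,0,0],
    [0,0,0,0,0,0],
    [0,0,0,0,0,0],
    [0,0,0,0,0,0]
  ]
}}

```text
time_s: 25.1
tool_pos: [0.4774, -0.0302, 0.0625]
tcp_rot: [-0.004, -0.043, 0.997, 0.07]
force: [-0.7, -0.2, -1.7]
finger_gap: 0.0173
```

```bash
python3 sc.py w15
```

```text
[ 0.4774 -0.0302  0.0625] [-0.0038 -0.0434  0.9966  0.0703] 25.1 0.01734148856041903
scoop 616 (array([0.4456, 0.0247]), array([0.0037, 0.0637]), 4.613941192626953) [0.0372 0.0411 0.0459]
scoop 539 (array([0.4986, 0.0359]), array([0.0045, 0.0516]), 4.508588790893555) [0.0373 0.0411 0.0455]
trough rim 5829 (array([0.4765, 0.0003]), array([0.0765, 0.2266]), 4.845036506652832) 0.031508419605867394
trough rim 538 (array([0.4458, 0.0227]), array([0.0187, 0.094 ]), 15.415371894836426) 0.030338413765911183
trough rim 109 (array([0.4606, 0.038 ]), array([0.0206, 0.0094]), 8.511907577514648) 0.029032061904434248
trough rim 506 (array([0.4978, 0.0373]), array([0.0019, 0.0532]), 4.882523059844971) 0.031138250635401432
trough rim 124 (array([ 0.5162, -0.069 ]), array([0.003 , 0.0136]), 7.749442100524902) 0.029198945807360863
ball 3035 [0.4747 0.0919 0.015 ]
ball 767 [0.464  0.0542 0.015 ]
```

View pics/w15.png

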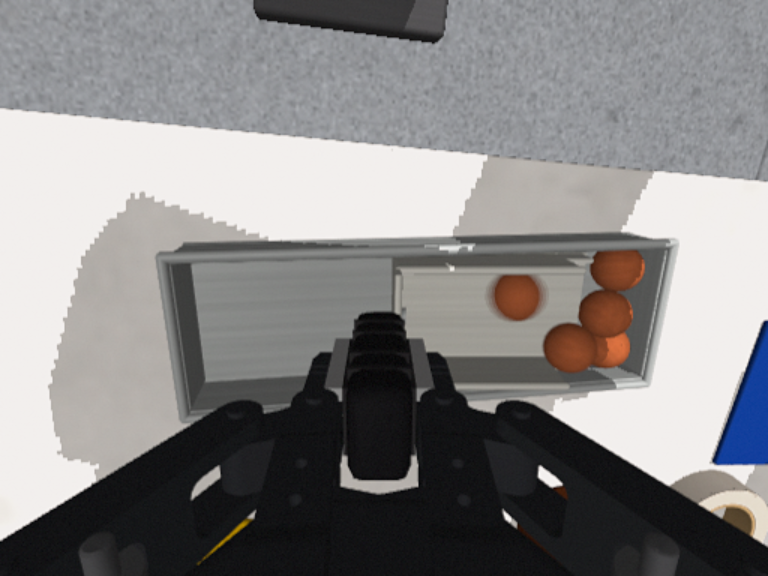

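It works: one ball is rolling into the pan (517,297) and a second is on the lip (570,348). I let time pass with a small backward nudge.

{"method": "move_arm", "body": {
  "deltas": [
    [0,0,0,0,0,0],
    [0,0,0,0,0,0],
    [0,-0.002,0,0,0,0],
    [0,0,0,0,0,0],
    [0,0,0,0,0,0],
    [0,0,0,0,0,0]
  ]
}}

```text
time_s: 25.7
tool_pos: [0.4783, -0.0332, 0.0633]
tcp_rot: [-0.003, -0.043, 0.997, 0.07]
force: [0.1, -0.6, -1.5]
finger_gap: 0.0177
```

```bash
python3 sc.py w16|grep ball
```

```text
ball 2325 [0.469  0.0943 0.015 ]
ball 1249 [ 0.4751 -0.003   0.015 ]
```

View pics/w16.png

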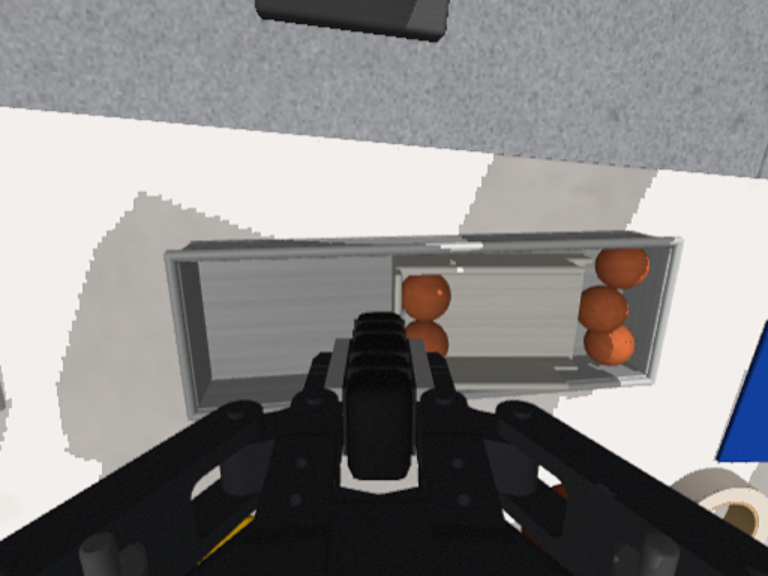

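Two balls are in the pan at (425,297) and (425,338). I retreat, level out, and push again for the other three.

{"method": "move_arm", "body": {
  "deltas": [
    [0.0005,-0.006,0,0,0,0],
    [0.0005,-0.008,0,0,0,0],
    [0.0005,-0.006,0,0,0,0],
    [0,0.002,0,-0.035,-0.003,0],
    [0,0.002,0,-0.035,-0.003,0],
    [0,0.002,0,-0.035,-0.003,0],
    [0,0.002,0,-0.035,-0.003,0],
    [0,0,0,0,0,0]
  ]
}}

```text
time_s: 26.47
tool_pos: [0.48, -0.0448, 0.0637]
tcp_rot: [0.0, -0.044, 0.999, -0.0]
force: [-0.4, 0.4, -0.9]
finger_gap: 0.0174
```

{"method": "move_arm", "body": {
  "deltas": [
    [-0.0005,0.004,0,0,0,0],
    [-0.0005,0.005,0,0,0,0],
    [-0.0005,0.005,0,0,0,0],
    [-0.0005,0.005,0,0,0,0],
    [0,0.005,0,0,0,0],
    [-0.0005,0.005,0,0,0,0],
    [0,0,0,0,0,0]
  ]
}}

```text
time_s: 27.05
tool_pos: [0.4775, -0.0152, 0.0636]
tcp_rot: [0.0, -0.043, 0.999, 0.0]
force: [-0.1, 0.4, 1.7]
finger_gap: 0.0173
```

```bash
python3 sc.py w17
```

```text
[ 0.4775 -0.0152  0.0636] [ 0.0004 -0.0434  0.9991  0.0003] 27.05 0.017252363274460742
trough rim 7702 (array([0.4766, 0.0003]), array([0.077 , 0.2266]), 4.646185398101807) 0.031443768361187924
trough rim 911 (array([0.4471, 0.0274]), array([0.0166, 0.0808]), 15.270957946777344) 0.03429851203271998
ball 2780 [0.4688 0.0931 0.015 ]
ball 1384 [0.4748 0.0123 0.015 ]
```

View pics/w17.png

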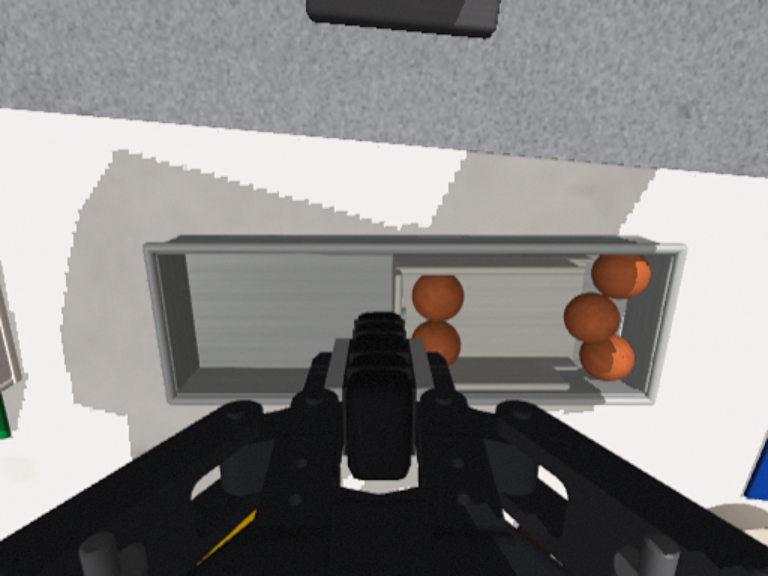

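{"method": "move_arm", "body": {
  "deltas": [
    [-0.0005,0.004,0,0,0,0],
    [0,0.004,0,0,0,0],
    [-0.0005,0.004,0,0,0,0],
    [0,0.003,0,0,0,0],
    [-0.0005,0.003,0,0,0,0],
    [0,0,0,0,0,0],
    [0,0,0,0,0,0]
  ]
}}

```text
time_s: 27.73
tool_pos: [0.4765, 0.0009, 0.0639]
tcp_rot: [0.001, -0.043, 0.999, -0.002]
force: [0.0, -7.6, 2.6]
finger_gap: 0.0174
```

```bash
python3 sc.py w18|grep ball
```

```text
ball 2642 [0.4705 0.0942 0.015 ]
ball 1420 [0.474  0.0287 0.015 ]
```

View pics/w18.png

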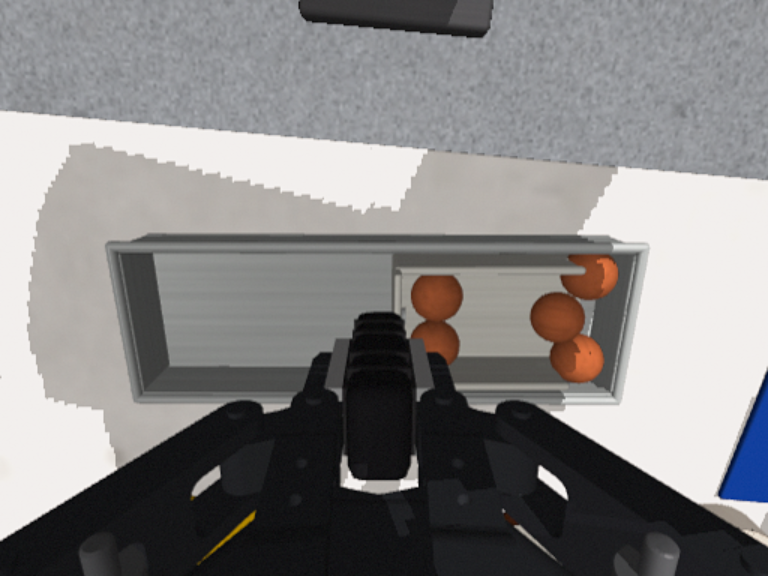

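The lip is about 8 mm from the end wall and under all three balls. I use the same nose-up trick.

{"method": "move_arm", "body": {
  "deltas": [
    [0,-0.0025,0,0.035,0.003,0],
    [0,-0.0025,0,0.035,0.003,0],
    [0,-0.0025,0,0.035,0.003,0],
    [0,-0.002,0,0.035,0.003,0],
    [0,-0.002,0,0.035,0.003,0],
    [0,0,0,0,0,0],
    [0,0,0,0,0,0],
    [0,0,0,0,0,0]
  ]
}}

```text
time_s: 28.5
tool_pos: [0.475, -0.0089, 0.0625]
tcp_rot: [-0.005, -0.043, 0.995, 0.088]
force: [-1.5, 0.3, -1.7]
finger_gap: 0.0172
```

{"method": "move_arm", "body": {
  "deltas": [
    [0,0,0,0,0,0],
    [0,0,0,0,0,0],
    [0,-0.001,0,0,0,0],
    [0,0,0,0,0,0],
    [0,0,0,0,0,0],
    [0,0,0,0,0,0]
  ]
}}

```text
time_s: 29.0
tool_pos: [0.4758, -0.0105, 0.0634]
tcp_rot: [-0.004, -0.043, 0.995, 0.088]
force: [-0.4, -0.1, -2.4]
finger_gap: 0.0173
```

```bash
python3 sc.py w19|grep ball
```

```text
ball 3743 [0.4756 0.0457 0.015 ]
```

View pics/w19.png

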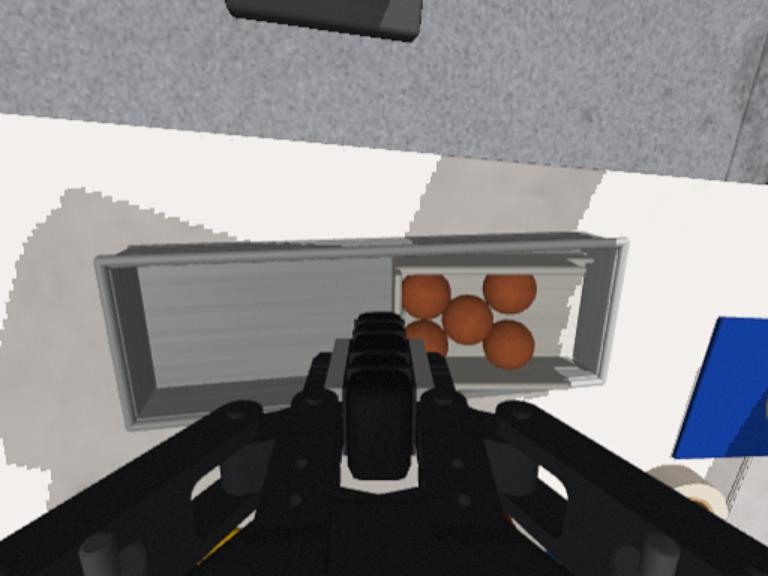

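All five balls are in the pan (400–535, 270–365). I lift with the nose kept up.

{"method": "move_arm", "body": {
  "deltas": [
    [0,-0.001,0.004,0,0,0],
    [0,0,0.01,0,0,0],
    [0,0,0.018,0,0,0],
    [0,0,0.022,0,0,0],
    [0,0,0.022,0,0,0],
    [0,0,0.022,0,0,0],
    [0,0,0.02,0,0,0],
    [0,0,0.015,0,0,0]
  ]
}}

```text
time_s: 29.77
tool_pos: [0.4766, -0.0118, 0.1997]
tcp_rot: [-0.002, -0.043, 0.995, 0.087]
force: [-0.0, -0.1, -2.0]
finger_gap: 0.0172
```

```bash
python3 sc.py w20|grep ball; python3 look.py|egrep 'rimc|ball|green|lid'
```

```text
ball 3695 [0.5275 0.107  0.015 ]
green 747 z [-0.0009  0.0034  0.0073] rect [ 0.5286 -0.2925] [0.0918 0.1543] 1.101030945777893 mean [ 0.5463 -0.3145  0.0033]
lid 364 z [0.0822 0.0861 0.0901] rect [0.531  0.2923] [0.0519 0.0537] 1.2255918979644775 mean [0.5295 0.2912 0.086 ]
rimcand 47 [0.6817 0.2446] [0.0092 0.0455] 0.6986552476882935 [0.6806 0.2449 0.0488]
rimcand 310 [ 0.6394 -0.3726] [0.137  0.0628] 65.9598617553711 [ 0.6298 -0.3868  0.0462]
rimcand 42 [0.518  0.2744] [0.0192 0.054 ] 55.47496032714844 [0.5171 0.2708 0.0466]
rimcand 279 [ 0.505  -0.2624] [0.0666 0.1315] 3.3695926666259766 [ 0.505  -0.263   0.0445]
balls
```

View pics/w20.png

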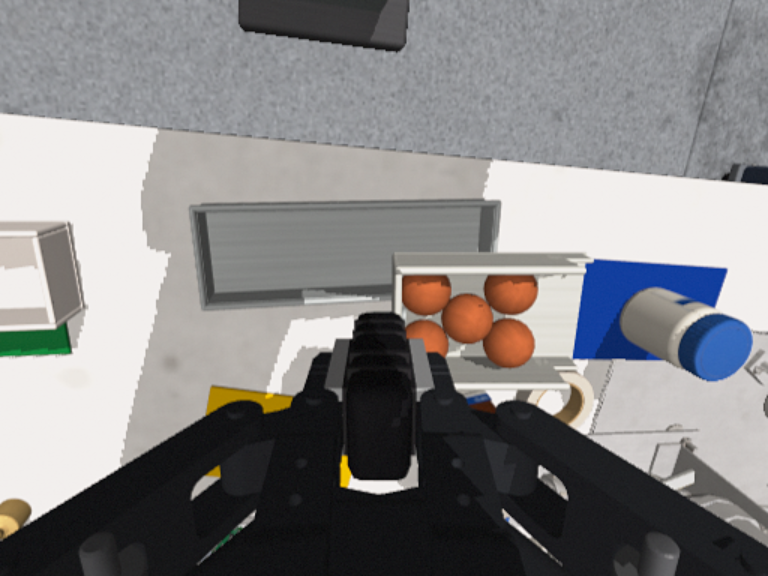

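The picture shows all five balls held. It also shows the boat has been knocked: it is now at (0.505, -0.262), 37 mm off the mat centre. I'll pour into it where it stands and put it right afterwards. Next I turn the scoop half round and carry it towards the boat.

{"method": "move_arm", "body": {
  "deltas": [
    [0.001,-0.004,0,0,0,-0.04],
    [0.001,-0.005,0,0,0,-0.07],
    [0.001,-0.005,0,0,0,-0.1],
    [0.001,-0.005,0,0,0,-0.1],
    [0.001,-0.005,0,0,0,-0.1],
    [0.001,-0.005,0,0,0,-0.1],
    [0.001,-0.005,0,0,0,-0.1],
    [0.001,-0.005,0,0,0,-0.1]
  ]
}}

```text
time_s: 30.58
tool_pos: [0.4827, -0.0505, 0.1943]
tcp_rot: [0.025, 0.308, 0.947, 0.083]
force: [-0.1, 0.5, -2.1]
finger_gap: 0.0174
```

{"method": "move_arm", "body": {
  "deltas": [
    [0.001,-0.005,0,0,0,-0.1],
    [0.001,-0.005,0,0,0,-0.1],
    [0.001,-0.005,0,0,0,-0.1],
    [0.001,-0.005,0,0,0,-0.1],
    [0.001,-0.005,0,0,0,-0.1],
    [0.001,-0.005,0,0,0,-0.1],
    [0.001,-0.005,0,0,0,-0.1],
    [0.001,-0.005,0,0,0,-0.1]
  ]
}}

```text
time_s: 31.25
tool_pos: [0.4906, -0.0903, 0.1941]
tcp_rot: [0.056, 0.653, 0.753, 0.066]
force: [0.2, 0.5, -2.4]
finger_gap: 0.0173
```

{"method": "move_arm", "body": {
  "deltas": [
    [0.001,-0.005,0,0,0,-0.1],
    [0.001,-0.005,0,0,0,-0.1],
    [0.001,-0.005,0,0,0,-0.1],
    [0.001,-0.005,0,0,0,-0.1],
    [0.001,-0.005,0,0,0,-0.1],
    [0.001,-0.005,0,0,0,-0.1],
    [0.001,-0.005,0,0,0,-0.1],
    [0,-0.005,0,0,0,-0.1]
  ]
}}

```text
time_s: 31.92
tool_pos: [0.4976, -0.1302, 0.1941]
tcp_rot: [0.077, 0.894, 0.439, 0.037]
force: [-0.1, -0.5, -1.5]
finger_gap: 0.0173
```

{"method": "move_arm", "body": {
  "deltas": [
    [0,-0.005,0,0,0,-0.1],
    [0,-0.005,0,0,0,-0.1],
    [0,-0.005,0,0,0,-0.1],
    [0,-0.005,0,0,0,-0.1],
    [0,-0.005,0,0,0,-0.1],
    [0,-0.005,0,0,0,-0.1],
    [0,0,0,0,0,-0.06],
    [0,0,0,0,0,0]
  ]
}}

```text
time_s: 32.58
tool_pos: [0.4979, -0.16, 0.1942]
tcp_rot: [0.086, 0.988, 0.128, 0.01]
force: [-0.9, -0.4, -1.8]
finger_gap: 0.0173
```

```bash
python3 - <<'E'
from wl import *
snap('wrist','w21'); snap('scene','s21')
print(o['joint_pos'])
from scipy.spatial.transform import Rotation as R
q=o['tcp_rot']; r=R.from_quat([q[1],q[2],q[3],q[0]]); M=r.as_matrix(); print('tool y',M[:,1],'tool z',M[:,2])
m=(Z>.040)&(Z<.052)&(X>.42)&(X<.61)&(Y<-.18)&(Y>-.36)&(S<70)
for c in comps(m,60): print('rim',c.sum(),rect(P[c]),np.median(Z[c]))
E
python3 look.py|egrep 'rimc'
```

```text
[ 0.4979 -0.16    0.1942] [0.0857 0.9881 0.1276 0.0096] 32.5833 0.01730188776953883
[-0.3781 -0.2253  1.9433 -0.1448  1.3253  0.9641]
tool y [ 0.2505 -0.9528  0.1717] tool z [ 0.0409 -0.1668 -0.9851]
rim 485 (array([ 0.5378, -0.2583]), array([0.0189, 0.1271]), 12.27248477935791) 0.04576216013223249
rimcand 47 [0.6818 0.2439] [0.0451 0.0086] 87.76449584960938 [0.6808 0.2448 0.0485]
rimcand 304 [ 0.6425 -0.3666] [0.1333 0.0543] 59.035400390625 [ 0.6303 -0.3848  0.0457]
rimcand 38 [0.5181 0.2744] [0.0188 0.054 ] 56.0145149230957 [0.5164 0.2721 0.0475]
rimcand 146 [ 0.5055 -0.2777] [0.0658 0.0992] 3.181791305541992 [ 0.497  -0.2991  0.044 ]
```

View pics/w21.png

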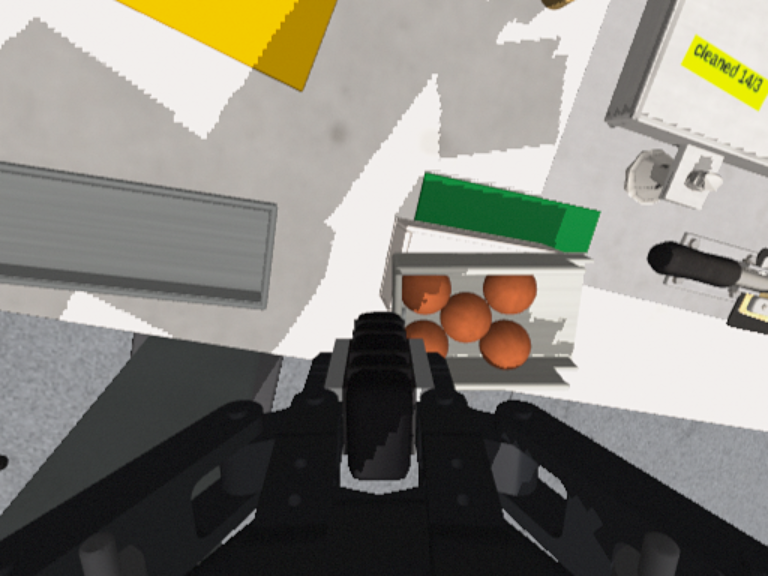

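Balls are safe. I finish the yaw (11° short), lower slightly and bring the scoop level.

{"method": "move_arm", "body": {
  "deltas": [
    [0.0005,-0.001,-0.008,0,0,-0.1],
    [0,0,-0.01,0,0,-0.1],
    [0,0,-0.01,0.03,0.002,0],
    [0,0,-0.006,0.03,0.002,0],
    [0,0,0,0.03,0.002,0],
    [0,0,0,0.03,0.002,0],
    [0,0,0,0.02,0.001,0],
    [0,0,0,0,0,0]
  ]
}}

```text
time_s: 33.45
tool_pos: [0.4992, -0.1621, 0.1623]
tcp_rot: [0.018, 0.999, 0.029, 0.0]
force: [-0.6, 0.2, -2.7]
finger_gap: 0.0173
```

```bash
python3 - <<'E'
from wl import *
snap('wrist','w22'); s2=snap('scene','s22')
from scipy.spatial.transform import Rotation as R
q=o['tcp_rot']; r=R.from_quat([q[1],q[2],q[3],q[0]]); M=r.as_matrix(); print('tool y',M[:,1],'tool z',M[:,2])
E
```

```text
[ 0.4992 -0.1621  0.1623] [0.0176 0.9994 0.0287 0.0001] 33.45 0.017290085029067773
tool y [ 0.0574 -0.9977  0.0351] tool z [ 0.0011 -0.0351 -0.9994]
```

View pics/w22.png

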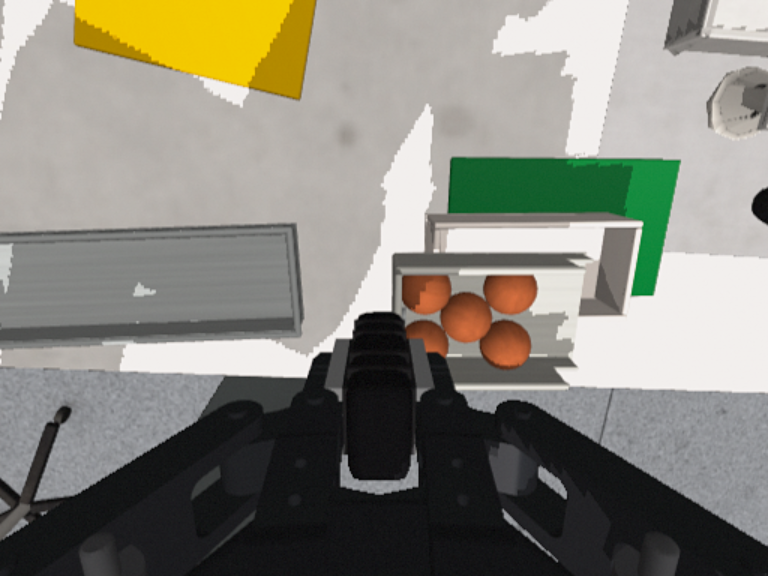

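View pics/s22.png

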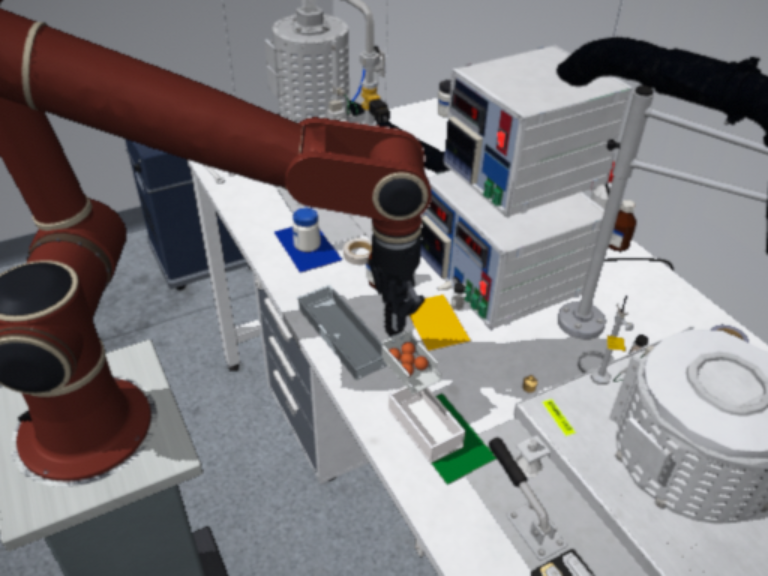

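The scoop hangs over the boat: the lip at (580,320) is above the boat interior in the wrist view. I verify the sideways alignment from the cloud.

```bash
python3 - <<'E'
from wl import *
m=(Z>.040)&(Z<.052)&(X>.42)&(X<.61)&(Y<-.18)&(Y>-.36)&(S<70)
for c in comps(m,60): print('rim',c.sum(),rect(P[c]),np.median(Z[c]), P[c].min(0),P[c].max(0))
m=(Z>.09)&(Z<.15)&(X>.42)&(X<.61)&(Y<-.12)&(Y>-.36)&(S<70)
for c in comps(m,60): print('scoop',c.sum(),rect(P[c]), P[c].min(0),P[c].max(0))
s=snapshot('top');P=cloud(s);X,Y,Z=[P[...,i] for i in range(3)]
m=(Z>.038)&(Z<.052)&(X>.42)&(X<.61)&(Y<-.18)&(Y>-.36)
for c in comps(m,30): print('top rim',c.sum(),rect(P[c]),np.median(Z[c]), P[c].min(0),P[c].max(0))
E
```

```text
[ 0.4992 -0.1615  0.1624] [0.0179 0.9994 0.0291 0.0001] 33.6 0.017446407018186446
rim 1385 (array([ 0.5056, -0.264 ]), array([0.0661, 0.1302]), 3.456575632095337) 0.04548675810737108 [ 0.4749 -0.3304  0.04  ] [ 0.5419 -0.1973  0.048 ]
scoop 6290 (array([ 0.5016, -0.2108]), array([0.0582, 0.1038]), 3.5226950645446777) [ 0.4724 -0.2639  0.1023] [ 0.5325 -0.158   0.1499]
top rim 93 (array([ 0.5068, -0.3018]), array([0.0657, 0.0531]), 3.2801268100738525) 0.044616391022334424 [ 0.473  -0.3298  0.0382] [ 0.5411 -0.277   0.0518]
top rim 32 (array([ 0.4709, -0.2171]), array([0.036, 0.01 ]), 83.79769897460938) 0.045171313080541856 [ 0.4677 -0.2355  0.039 ] [ 0.4778 -0.199   0.0485]
```

Aligned within 1 mm. I pour slowly.

{"method": "move_arm", "body": {
  "deltas": [
    [0,0,0,0.04,0.0024,0],
    [0,0,0,0.04,0.0024,0],
    [0,0,0,0.04,0.0024,0],
    [0,0,0,0.04,0.0024,0],
    [0,0,0,0.04,0.0024,0],
    [0,0,0,0.03,0.0018,0],
    [0,0,0,0.03,0.0018,0],
    [0,0,0,0.02,0.0012,0]
  ]
}}

```text
time_s: 34.37
tool_pos: [0.4994, -0.1617, 0.1623]
tcp_rot: [-0.123, 0.992, 0.029, -0.004]
force: [0.7, -0.2, -0.8]
finger_gap: 0.0177
```

{"method": "move_arm", "body": {
  "deltas": [
    [0,0,0,0.02,0.0012,0],
    [0,0,0,0.02,0.0012,0],
    [0,0,0,0.02,0.0012,0],
    [0,0,0,0.02,0.0012,0],
    [0,0,0,0.02,0.0012,0],
    [0,0,0,0.02,0.0012,0],
    [0,0,0,0,0,0],
    [0,0,0,0,0,0]
  ]
}}

```text
time_s: 35.03
tool_pos: [0.4992, -0.1618, 0.1621]
tcp_rot: [-0.182, 0.983, 0.028, -0.006]
force: [-0.2, -0.4, -0.8]
finger_gap: 0.0173
```

```bash
python3 - <<'E'
from wl import *
snap('wrist','w23'); snap('scene','s23')
E
```

```text
[ 0.4992 -0.1618  0.1621] [-0.1817  0.9829  0.0284 -0.0063] 35.0333 0.017274750622992267
```

View pics/w23.png

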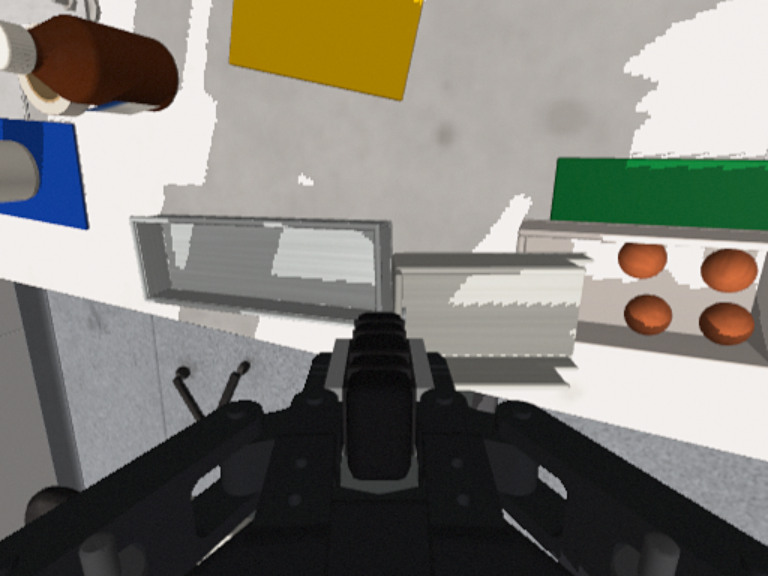

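View pics/s23.png

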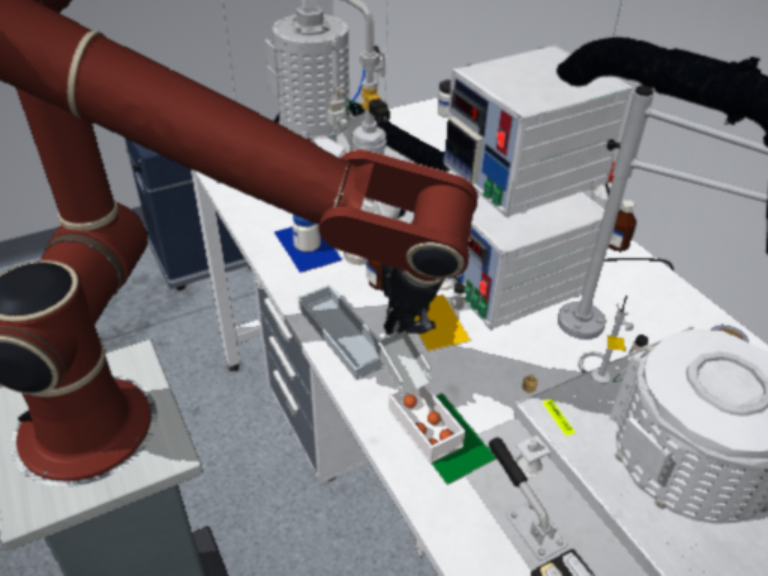

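All five balls are in the boat in the scene view (403–450, 398–440) and the scoop is empty. I level the scoop and take it to its mat.

{"method": "move_arm", "body": {
  "deltas": [
    [0,0,0.004,-0.02,-0.001,0],
    [0,0,0.004,-0.045,-0.0027,0],
    [0,0,0.004,-0.05,-0.003,0],
    [0,0,0.004,-0.05,-0.003,0],
    [0,0,0.004,-0.05,-0.003,0],
    [0,0,0.004,-0.05,-0.003,0],
    [0,0,0.004,-0.05,-0.003,0],
    [0,0,0.004,-0.05,-0.003,0]
  ]
}}

```text
time_s: 35.85
tool_pos: [0.4994, -0.1612, 0.1954]
tcp_rot: [0.002, 1.0, 0.029, 0.0]
force: [-0.6, -0.5, -1.1]
finger_gap: 0.0169
```

{"method": "move_arm", "body": {
  "deltas": [
    [0.018,0.021,0,0,0,0],
    [0.018,0.021,0,0,0,0],
    [0.018,0.021,0,0,0,0],
    [0.018,0.021,0,0,0,0],
    [0.018,0.021,0,0,0,0],
    [0.018,0.021,0,0,0,0],
    [0.018,0.021,0,0,0,0],
    [0.017,0.021,0,0,0,0]
  ]
}}

```text
time_s: 36.52
tool_pos: [0.6431, 0.0082, 0.1949]
tcp_rot: [0.0, 1.0, 0.029, -0.0]
force: [-0.8, -1.0, -1.7]
finger_gap: 0.0171
```

```bash
python3 - <<'E'
from wl import *
snap('wrist','w24')
from scipy.spatial.transform import Rotation as R
q=o['tcp_rot']; r=R.from_quat([q[1],q[2],q[3],q[0]]); M=r.as_matrix(); print('tool y',M[:,1],'tool z',M[:,2])
m=(Z>.12)&(Z<.18)&(X>.55)&(X<.75)&(Y<.06)&(Y>-.16)&(S<70)
for c in comps(m,60): print('scoop',c.sum(),rect(P[c]), P[c].min(0),P[c].max(0))
E
python3 look.py|sed -n '/balls/,$p'; python3 look.py|egrep 'rimc|lid'
```

```text
[0.6431 0.0082 0.1949] [ 0.0003  0.9996  0.0292 -0.0002] 36.5167 0.017149316720159315
tool y [ 0.0583 -0.9983  0.0005] tool z [-0.0004 -0.0005 -1.    ]
scoop 393 (array([0.7274, 0.0472]), array([0.0093, 0.0263]), 11.092599868774414) [0.724  0.0351 0.1363] [0.7345 0.0599 0.18  ]
scoop 154 (array([0.7355, 0.0257]), array([0.002 , 0.0156]), 1.1178836822509766) [0.7343 0.0179 0.1214] [0.7365 0.0334 0.178 ]
scoop 748 (array([ 0.7264, -0.0349]), array([0.0956, 0.0086]), 86.3793716430664) [ 0.7248 -0.0828  0.136 ] [0.7337 0.0125 0.18  ]
scoop 679 (array([ 0.7347, -0.1016]), array([0.0058, 0.0488]), 4.901196002960205) [ 0.7303 -0.1262  0.1203] [ 0.7378 -0.0772  0.18  ]
scoop 9927 (array([ 0.6454, -0.0397]), array([0.0582, 0.1025]), 3.281975746154785) [ 0.6163 -0.0921  0.1344] [0.6765 0.012  0.1762]
balls
44 366.20454545454544 222.75 [ 0.5224 -0.2644  0.018 ] 0.03214922417268532
44 382.1136363636364 223.79545454545453 [ 0.5208 -0.3058  0.018 ] 0.03342614332441888
38 347.5 229.0 [ 0.5046 -0.2156  0.018 ] 0.03420346718481032
40 370.2 235.075 [ 0.4904 -0.2743  0.018 ] 0.031806026558718795
42 385.23809523809524 234.71428571428572 [ 0.4925 -0.3133  0.018 ] 0.03402137117835761
lid 364 z [0.0815 0.086  0.0901] rect [0.5307 0.2923] [0.0517 0.0528] 7.25412130355835 mean [0.5295 0.2912 0.0859]
rimcand 46 [0.6819 0.2449] [0.045  0.0089] 88.93992614746094 [0.6808 0.245  0.0477]
rimcand 317 [ 0.6409 -0.3714] [0.138  0.0646] 64.21878814697266 [ 0.6304 -0.388   0.0459]
rimcand 34 [0.5232 0.2685] [0.0129 0.0468] 75.58273315429688 [0.5221 0.2668 0.0477]
rimcand 287 [ 0.5049 -0.2627] [0.0666 0.1315] 3.178602457046509 [ 0.5044 -0.2626  0.0442]
```

View pics/w24.png

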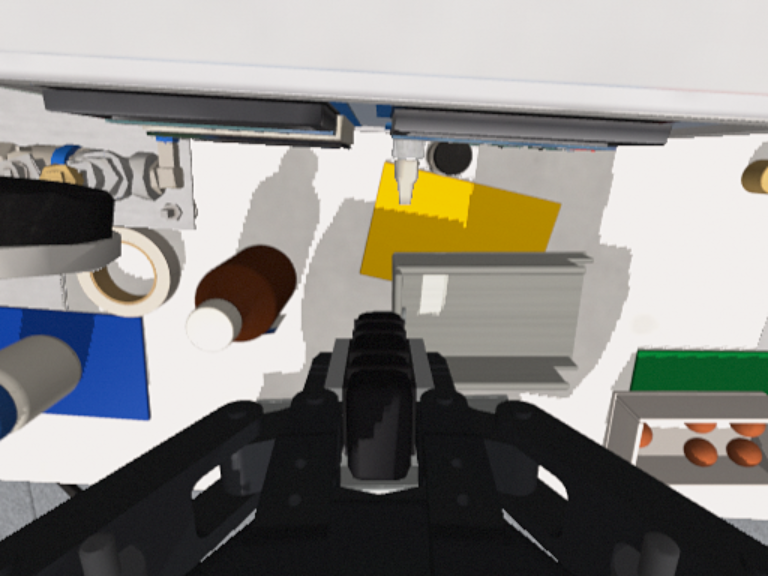

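Five balls are in the boat. With this heading the wrist camera would sit against the instrument when lowered, so I turn the scoop back to nose +y, drawing away from the instrument first.

{"method": "move_arm", "body": {
  "deltas": [
    [-0.01,-0.004,0,0,0,0.05],
    [-0.01,-0.004,0,0,0,0.1],
    [-0.01,-0.004,0,0,0,0.1],
    [-0.01,-0.004,0,0,0,0.1],
    [-0.01,-0.004,0,0,0,0.1],
    [-0.01,-0.004,0,0,0,0.1],
    [-0.01,-0.004,0,0,0,0.1],
    [-0.01,-0.004,0,0,0,0.1]
  ]
}}

```text
time_s: 37.38
tool_pos: [0.561, -0.0265, 0.1945]
tcp_rot: [0.001, 0.919, 0.395, -0.001]
force: [-0.2, -0.2, -1.0]
finger_gap: 0.0172
```

{"method": "move_arm", "body": {
  "deltas": [
    [0,-0.004,0,0,0,0.1],
    [0,-0.004,0,0,0,0.1],
    [0,-0.004,0,0,0,0.1],
    [0,-0.004,0,0,0,0.1],
    [0,-0.004,0,0,0,0.1],
    [0,-0.004,0,0,0,0.1],
    [0,-0.004,0,0,0,0.1],
    [0,-0.004,0,0,0,0.1]
  ]
}}

```text
time_s: 38.05
tool_pos: [0.5614, -0.0586, 0.1945]
tcp_rot: [0.001, 0.693, 0.721, -0.001]
force: [0.6, -0.3, -1.9]
finger_gap: 0.0171
```

{"method": "move_arm", "body": {
  "deltas": [
    [0,-0.004,0,0,0,0.1],
    [0,-0.004,0,0,0,0.1],
    [0,-0.004,0,0,0,0.1],
    [0,-0.004,0,0,0,0.1],
    [0,-0.004,0,0,0,0.1],
    [0,-0.004,0,0,0,0.1],
    [0,-0.004,0,0,0,0.1],
    [0,-0.004,0,0,0,0.1]
  ]
}}

```text
time_s: 38.72
tool_pos: [0.5614, -0.0906, 0.1946]
tcp_rot: [0.001, 0.357, 0.934, -0.0]
force: [0.2, 0.1, -0.8]
finger_gap: 0.0173
```

{"method": "move_arm", "body": {
  "deltas": [
    [0.01,-0.003,0,0,0,0.1],
    [0.015,-0.003,0,0,0,0.1],
    [0.02,-0.002,0,0,0,0.1],
    [0.02,-0.002,0,0,0,0.1],
    [0.012,-0.002,0,0,0,0.1],
    [0,0,0,0,0,0.05],
    [0,0,0,0,0,0]
  ]
}}

```text
time_s: 39.3
tool_pos: [0.639, -0.1025, 0.1944]
tcp_rot: [0.001, 0.092, 0.996, -0.0]
force: [0.1, -0.0, -1.1]
finger_gap: 0.0175
```

```bash
python3 - <<'E'
from wl import *
snap('wrist','w25')
from scipy.spatial.transform import Rotation as R
q=o['tcp_rot']; r=R.from_quat([q[1],q[2],q[3],q[0]]); M=r.as_matrix(); print('tool y',M[:,1],'tool z',M[:,2])
m=(Z>.12)&(Z<.18)&(X>.55)&(X<.72)&(Y<.06)&(Y>-.16)&(S<70)
for c in comps(m,60): print('scoop',c.sum(),rect(P[c]), P[c].min(0),P[c].max(0))
E
```

```text
[ 0.639  -0.1025  0.1944] [ 0.0005  0.092   0.9958 -0.0002] 39.3 0.01748716297401467
tool y [ 0.1832  0.9831 -0.0003] tool z [ 0.001  -0.0005 -1.    ]
scoop 9951 (array([ 0.6488, -0.0505]), array([0.0942, 0.0583]), 79.7195816040039) [ 0.6123 -0.0948  0.1336] [0.6841 0.0004 0.1755]
```

View pics/w25.png

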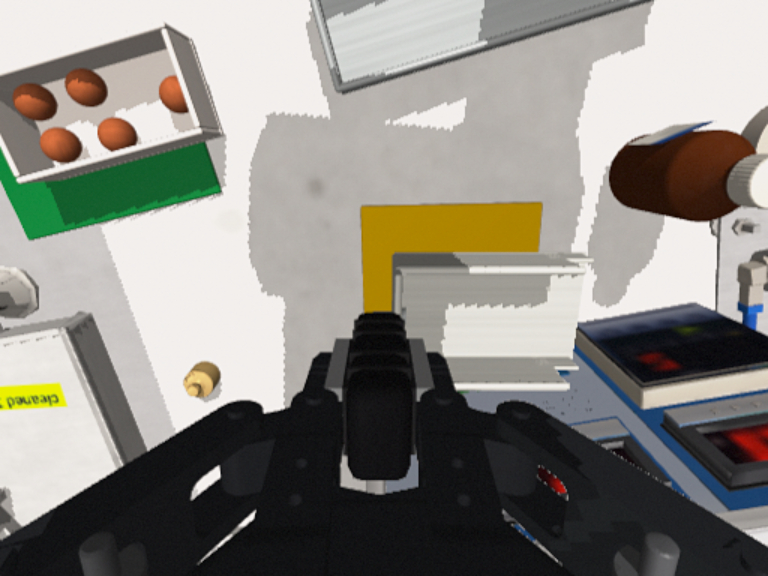

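The scoop is level over its mat. I shift 10 mm away from the terminals, then set it down.

{"method": "move_arm", "body": {
  "deltas": [
    [-0.01,0,0,0,0,0],
    [0,0,-0.03,0,0,0],
    [0,0,-0.035,0,0,0],
    [0,0,-0.03,0,0,0],
    [0,0,-0.018,0,0,0],
    [0,0,-0.01,0,0,0],
    [0,0,0,0,0,0],
    [0,0,0,0,0,0]
  ]
}}

```text
time_s: 40.07
tool_pos: [0.6291, -0.1017, 0.072]
tcp_rot: [0.001, 0.092, 0.996, 0.0]
force: [0.7, 0.8, -0.5]
finger_gap: 0.0173
```

{"method": "move_arm", "body": {
  "deltas": [
    [0,0,-0.003,0,0,0],
    [0,0,-0.002,0,0,0],
    [0,0,-0.001,0,0,0],
    [0,0,0,0,0,0],
    [0,0,0,0,0,0]
  ]
}}

```text
time_s: 40.48
tool_pos: [0.6296, -0.1016, 0.0658]
tcp_rot: [0.001, 0.092, 0.996, -0.0]
force: [-0.0, -0.0, -1.8]
finger_gap: 0.0171
```

{"method": "move_arm", "body": {
  "deltas": [
    [0,0,-0.001,0,0,0],
    [0,0,-0.0005,0,0,0],
    [0,0,0,0,0,0],
    [0,0,0,0,0,0]
  ]
}}

```text
time_s: 40.82
tool_pos: [0.6298, -0.1017, 0.0647]
tcp_rot: [0.001, 0.092, 0.996, -0.0]
force: [-0.7, 0.2, 2.9]
finger_gap: 0.0169
```

{"method": "move_arm", "body": {
  "deltas": [
    [0,0,0,0,0,0],
    [0,0,0,0,0,0],
    [0,0,0,0,0,0],
    [0,0,0,0,0,0],
    [0,0,0.02,0,0,0],
    [0,0,0.03,0,0,0],
    [0,0,0.04,0,0,0],
    [0,0,0.04,0,0,0]
  ],
  "claw": 0.06
}}

```text
time_s: 41.48
tool_pos: [0.6282, -0.1012, 0.1936]
tcp_rot: [-0.001, 0.092, 0.996, 0.0]
force: [1.0, -0.2, 0.0]
finger_gap: 0.06
```

```bash
python3 - <<'E'
from wl import *
snap('wrist','w26')
m=big((V<80)&(Z>.095)&(Z<.118)&(X>.58)&(X<.7)&(abs(Y+.09)<.05)); print('grip top',m.sum(),rect(P[m]),np.median(Z[m]))
for lo,hi in [(.028,.037)]:
    m=(Z>lo)&(Z<hi)&(X>.58)&(X<.69)&(Y>-.14)&(Y<.04)&(S<70)
    for c in comps(m,40): print('scoop wall',lo,c.sum(),rect(P[c]))
E
```

```text
[ 0.6282 -0.1012  0.1936] [-0.001   0.0918  0.9958  0.0004] 41.4833 0.060041200199189036
grip top 781 (array([ 0.6295, -0.1008]), array([0.0181, 0.0294]), 79.5663070678711) 0.1084687283688247
scoop wall 0.028 289 (array([ 0.6121, -0.0528]), array([0.0805, 0.016 ]), 89.60664367675781)
scoop wall 0.028 254 (array([ 0.665, -0.058]), array([0.0719, 0.0031]), 79.35768127441406)
```

View pics/w26.png

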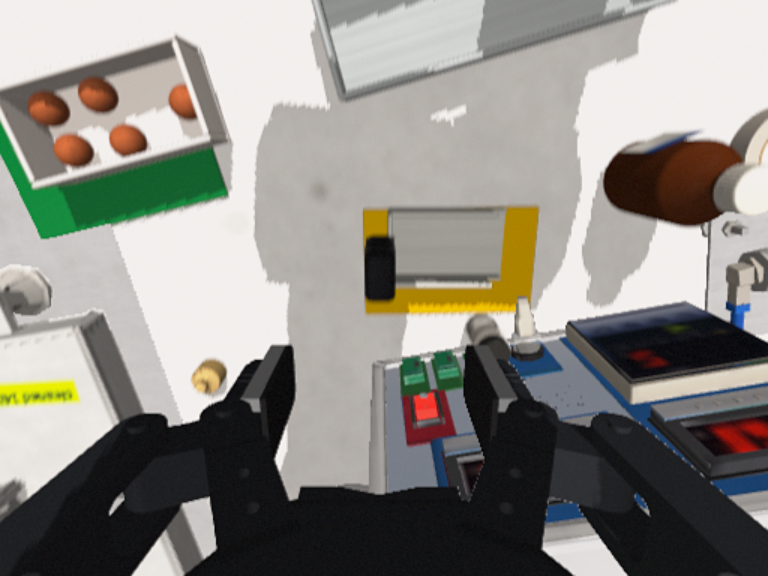

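The scoop is level, 18 mm from the mat centre. Now I put the boat (with balls) back to the middle of the green mat, gripping it outside across its width.

{"method": "move_arm", "body": {
  "deltas": [
    [-0.009,-0.0115,0,0,0,-0.095],
    [-0.009,-0.0115,0,0,0,-0.095],
    [-0.009,-0.0115,0,0,0,-0.095],
    [-0.009,-0.0115,0,0,0,-0.095],
    [-0.009,-0.0115,0,0,0,-0.095],
    [-0.009,-0.0115,0,0,0,-0.095],
    [-0.009,-0.0115,0,0,0,-0.095],
    [-0.009,-0.0115,0,0,0,-0.095]
  ],
  "claw": 0.0854
}}

```text
time_s: 42.25
tool_pos: [0.5566, -0.1939, 0.1932]
tcp_rot: [0.0, 0.457, 0.89, -0.0]
force: [-0.5, -0.0, -0.3]
finger_gap: 0.0854
```

{"method": "move_arm", "body": {
  "deltas": [
    [-0.009,-0.0115,0,0,0,-0.095],
    [-0.009,-0.0115,0,0,0,-0.095],
    [-0.009,-0.0115,0,0,0,-0.095],
    [-0.009,-0.0115,0,0,0,-0.095],
    [-0.009,-0.0115,0,0,0,-0.095],
    [-0.006,-0.0115,0,0,0,-0.095],
    [0,0,0,0,0,0],
    [0,0,0,0,0,0]
  ]
}}

```text
time_s: 42.92
tool_pos: [0.5061, -0.2626, 0.1934]
tcp_rot: [0.0, 0.686, 0.727, -0.0]
force: [-0.4, 0.0, 0.3]
finger_gap: 0.0857
```

```bash
python3 - <<'E'
from wl import *
snap('wrist','w27')
m=(Z>.040)&(Z<.052)&(X>.42)&(X<.61)&(Y<-.18)&(Y>-.36)&(S<70)
for c in comps(m,60): print('rim',c.sum(),rect(P[c]),np.median(Z[c]), P[c].min(0),P[c].max(0))
m=(h>50)&(h<80)&(S>120)&(Z<.02)&(Z>-.01)&(X<.62)&(Y<-.15)&(Y>-.4); print('green',rect(P[m]))
E
python3 look.py | egrep 'rimc|green'
```

```text
[ 0.5061 -0.2626  0.1934] [ 0.0003  0.6862  0.7274 -0.0001] 42.9167 0.08568269742363341
rim 1533 (array([ 0.5051, -0.2631]), array([0.066 , 0.1288]), 3.4565441608428955) 0.045667901100797284 [ 0.4688 -0.3291  0.0401] [ 0.5413 -0.197   0.0479]
green (array([ 0.5269, -0.2939]), array([0.0988, 0.1581]), 2.767951250076294)
green 162 z [-0.0011  0.0034  0.007 ] rect [ 0.5592 -0.2448] [0.0222 0.059 ] 4.532491207122803 mean [ 0.5597 -0.2411  0.0032]
rimcand 46 [0.6819 0.2446] [0.0089 0.0461] 0.1951604187488556 [0.6808 0.2442 0.0483]
rimcand 20 [ 0.6832 -0.3235] [0.0325 0.0018] 0.7626031637191772 [ 0.6851 -0.3237  0.0453]
rimcand 41 [0.518  0.2746] [0.0185 0.054 ] 54.91613006591797 [0.5173 0.2714 0.0468]
rimcand 89 [ 0.5027 -0.2221] [0.0654 0.0504] 1.1424940824508667 [ 0.514  -0.2093  0.0443]
```

View pics/w27.png

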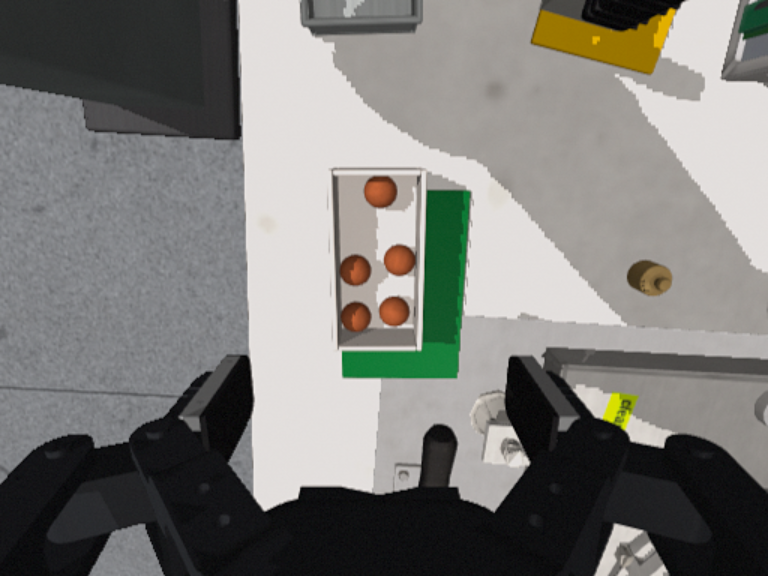

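The boat (333–423, 170–350) holds all five balls and hangs over the mat edge. I go down and grip.

{"method": "move_arm", "body": {
  "deltas": [
    [-0.001,0,-0.035,0,0,0],
    [0,0,-0.035,0,0,0],
    [0,0,-0.035,0,0,0],
    [0,0,-0.03,0,0,0],
    [0,0,-0.02,0,0,0],
    [0,0,-0.015,0,0,0],
    [0,0,-0.007,0,0,0],
    [0,0,0,0,0,0]
  ]
}}

```text
time_s: 43.73
tool_pos: [0.5043, -0.2611, 0.0147]
tcp_rot: [-0.001, 0.686, 0.727, -0.001]
force: [0.4, -0.2, 0.3]
finger_gap: 0.0855
```

{"method": "move_arm", "body": {
  "deltas": [
    [0,0,0,0,0,0],
    [0,0,0,0,0,0],
    [0,0,0,0,0,0],
    [0,0,0,0,0,0],
    [0,0,0,0,0,0],
    [0,0,0,0,0,0]
  ],
  "claw": 0.055,
  "grip_force": 40
}}

```text
time_s: 44.23
tool_pos: [0.5064, -0.2632, 0.0186]
tcp_rot: [0.002, 0.687, 0.727, -0.0]
force: [-0.3, 1.0, 6.2]
finger_gap: 0.0652
```

{"method": "move_arm", "body": {
  "deltas": [
    [0,0,0.006,0,0,0],
    [0,0,0.008,0,0,0],
    [0.004,-0.005,0,0,0,0],
    [0.006,-0.008,0,0,0,0],
    [0.007,-0.009,0,0,0,0],
    [0.005,-0.006,0,0,0,0],
    [0,0,0,0,0,0],
    [0,0,0,0,0,0]
  ]
}}

```text
time_s: 44.9
tool_pos: [0.5273, -0.2909, 0.0303]
tcp_rot: [0.0, 0.687, 0.727, -0.0]
force: [-0.7, -0.5, -5.4]
finger_gap: 0.0651
```

{"method": "move_arm", "body": {
  "deltas": [
    [0,0,-0.004,0,0,0],
    [0,0,-0.004,0,0,0],
    [0,0,-0.003,0,0,0],
    [0,0,-0.002,0,0,0],
    [0,0,0,0,0,0],
    [0,0,0,0,0,0]
  ]
}}

```text
time_s: 45.4
tool_pos: [0.5271, -0.2902, 0.0186]
tcp_rot: [0.0, 0.687, 0.727, -0.0]
force: [-4.4, 3.4, 3.8]
finger_gap: 0.0651
```

{"method": "move_arm", "body": {
  "deltas": [
    [0,0,0,0,0,0],
    [0,0,0,0,0,0],
    [0,0,0,0,0,0],
    [0,0,0,0,0,0],
    [0,0,0.01,0,0,0],
    [0,0,0.03,0,0,0],
    [0,0,0.04,0,0,0],
    [0,0,0.04,0,0,0]
  ],
  "claw": 0.0854
}}

```text
time_s: 46.07
tool_pos: [0.5265, -0.29, 0.1386]
tcp_rot: [-0.001, 0.687, 0.727, -0.0]
force: [1.2, -0.6, 0.0]
finger_gap: 0.0855
```

{"method": "move_arm", "body": {
  "deltas": [
    [-0.02,0.03,0.02,0,0,0],
    [-0.02,0.03,0.02,0,0,0],
    [0,0.04,0,0,0,0],
    [0,0.04,0,0,0,0],
    [0,0.04,0,0,0,0],
    [0,0,0,0,0,0],
    [0,0,0,0,0,0]
  ]
}}

```text
time_s: 46.65
tool_pos: [0.4875, -0.1089, 0.1788]
tcp_rot: [0.001, 0.685, 0.728, -0.0]
force: [0.9, -0.1, 0.4]
finger_gap: 0.0854
```

```bash
python3 look.py; python3 - <<'E'
from wl import *
snap('wrist','w28');snap('top','t28');snap('scene','s28')
m=(Z>.040)&(Z<.052)&(X>.42)&(X<.61)&(Y<-.18)&(Y>-.37)&(S<70)
for c in comps(m,60): print('rim',c.sum(),rect(P[c]),np.median(Z[c]), P[c].min(0),P[c].max(0))
E
```

```text
bench z -0.0008283670676058391
green 226 z [-0.0011  0.0035  0.0075] rect [ 0.4867 -0.3046] [0.0152 0.1301] 5.052628517150879 mean [ 0.4869 -0.3065  0.0032]
bluemat 1484 z [-0.0006  0.0038  0.0079] rect [0.5284 0.2888] [0.1557 0.0959] 89.33143615722656 mean [0.525  0.2838 0.0037]
yellow 511 z [-0.0008  0.0035  0.0082] rect [ 0.6619 -0.0474] [0.0764 0.1432] 0.5567294955253601 mean [ 0.6756 -0.031   0.0035]
lid 365 z [0.0819 0.0859 0.0902] rect [0.5311 0.292 ] [0.0515 0.0537] 0.24851006269454956 mean [0.5295 0.2912 0.086 ]
grip 23 z [0.1019 0.107  0.1106] rect [ 0.6362 -0.095 ] [0.0088 0.0209] 46.29353713989258 mean [ 0.6365 -0.0961  0.107 ]
brown 180 z [0.0556 0.0773 0.0879] rect [0.6076 0.1028] [0.0329 0.0457] 23.97673988342285 mean [0.6037 0.1013 0.076 ]
tape? 850 z [0.0132 0.0172 0.0218] rect [0.637 0.215] [0.1088 0.1264] 2.8233208656311035 mean [0.65   0.2141 0.0174]
rimcand 48 [0.6818 0.2443] [0.009  0.0448] 0.04140982776880264 [0.6808 0.2447 0.0484]
rimcand 313 [ 0.641 -0.373] [0.1388 0.0646] 65.2880859375 [ 0.6303 -0.3867  0.0458]
rimcand 39 [0.518  0.2745] [0.0178 0.0539] 55.2
[... 625 characters left out ...]
.0768 0.1703] 4.755229949951172 [0.4779 0.0492 0.0305]
scoop 68 [ 0.4672 -0.1044] [0.0319 0.0571] 60.94913101196289 [ 0.4642 -0.1036  0.0303]
balls
8 232.5 186.375 [0.6094 0.0879 0.018 ] 0.056689398498378965
44 375.8863636363636 215.45454545454547 [ 0.5424 -0.29    0.018 ] 0.03189925868144647
99 393.989898989899 220.21212121212122 [ 0.5312 -0.3369  0.018 ] 0.03375310760613918
43 380.69767441860466 224.2325581395349 [ 0.5196 -0.3021  0.018 ] 0.0342931227624755
[ 0.4876 -0.1101  0.1787] [ 0.0014  0.686   0.7276 -0.0002] 46.7 0.08549954705229319
rim 711 (array([ 0.5254, -0.2571]), array([0.0659, 0.0654]), 3.201655387878418) 0.04554656153983599 [ 0.4909 -0.2915  0.04  ] [ 0.5595 -0.2237  0.0481]
```

View pics/t28.png

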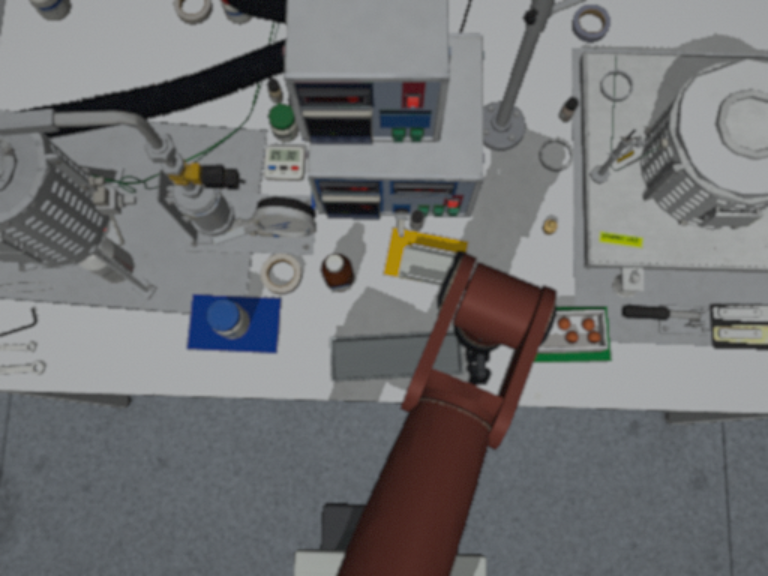

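View pics/w28.png

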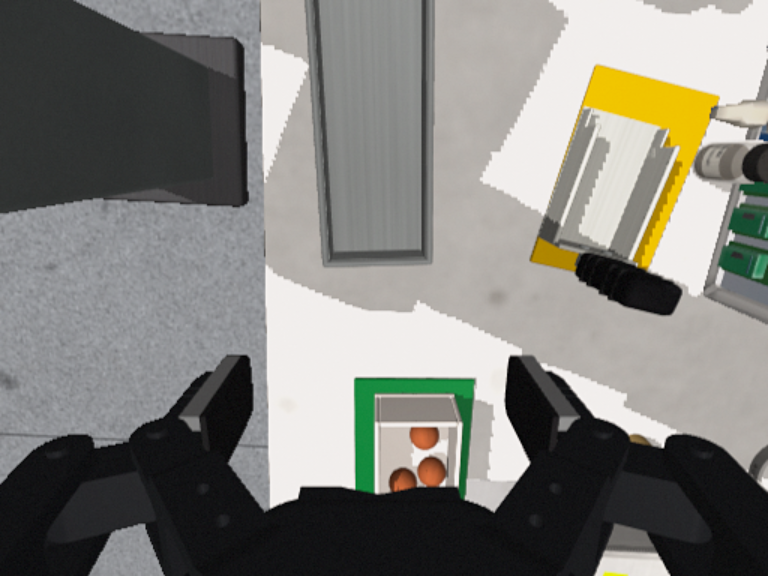

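Boat is centred on green, trough empty, jar, bottle and tape unmoved. The arm partly hides the boat and scoop, so I back away once more to check before handing in.

{"method": "move_arm", "body": {
  "deltas": [
    [-0.01,0.04,0.01,0,0,0],
    [-0.01,0.04,0.01,0,0,0],
    [-0.01,0.04,0.01,0,0,0],
    [0,0.04,0,0,0,0],
    [0,0.04,0,0,0,0],
    [0,0.04,0,0,0,0],
    [0,0,0,0,0,0],
    [0,0,0,0,0,0]
  ]
}}

```text
time_s: 47.57
tool_pos: [0.4579, 0.1283, 0.2072]
tcp_rot: [0.001, 0.686, 0.728, -0.001]
force: [-0.4, -0.9, -0.1]
finger_gap: 0.0856
```

```bash
python3 look.py | egrep -A8 'rimc|lid|balls|grip|scoop'|egrep -v trough; python3 - <<'E'
from h import *
s=snapshot('top');cv2.imwrite('pics/t29.png',cv2.resize(cv2.cvtColor(s['frame'][140:260,110:430],cv2.COLOR_RGB2BGR),(800,300),interpolation=cv2.INTER_CUBIC))
E
```

```text
lid 142 z [0.0814 0.0853 0.0893] rect [0.531 0.307] [0.0231 0.0518] 89.17102813720703 mean [0.5296 0.3055 0.0853]
grip 82 z [0.0995 0.1076 0.112 ] rect [ 0.6296 -0.0984] [0.0162 0.0298] 76.6004638671875 mean [ 0.6281 -0.0981  0.1069]
brown 165 z [0.0604 0.0779 0.0879] rect [0.6084 0.1037] [0.0339 0.0462] 26.829259872436523 mean [0.6047 0.1005 0.077 ]
tape? 775 z [0.0132 0.0172 0.0214] rect [0.6432 0.2153] [0.0957 0.1267] 2.7310636043548584 mean [0.6566 0.2149 0.0172]
rimcand 47 [0.6817 0.2445] [0.0462 0.0093] 89.9895248413086 [0.6809 0.2452 0.0478]
rimcand 322 [ 0.6414 -0.372 ] [0.1377 0.0622] 64.58379364013672 [ 0.6308 -0.3863  0.0458]
rimcand 279 [ 0.5275 -0.2895] [0.0668 0.1319] 3.08811092376709 [ 0.527  -0.2905  0.0441]
scoop 68 [0.6639 0.1767] [0.0435 0.0102] 88.58055877685547 [0.664  0.1795 0.1134]
scoop 20 [0.693  0.0003] [0.0141 0.0079] 2.4933910369873047 [ 0.6931 -0.0001  0.0412]
scoop 226 [ 0.6374 -0.0621] [0.0947 0.0583] 79.58048248291016 [ 0.6322 -0.0768  0.0646]
scoop 175 [0.6234 0.1075] [0.0387 0.0532] 6.578868389129639 [0.6191 0.1081 0.0969]
scoop 42 [0.5929 0.0969] [0.0083 0.0331] 21.827560424804688 [0.5915 0.0981 0.0425]
scoop 400 [ 0.4777 -0.0057] [0.0768 0.2114] 4.7938337326049805 [ 0.4799 -0.0216  0.0306]
balls
9 232.44444444444446 186.11111111111111 [0.6101 0.0881 0.018 ] 0.05802238659995894
45 375.8666666666667 215.35555555555555 [ 0.5426 -0.2899  0.018 ] 0.0345496035329988
98 394.01020408163265 220.1734693877551 [ 0.5313 -0.337   0.018 ] 0.034307576504554356
43 361.9767441860465 218.6046511627907 [ 0.533  -0.2536  0.018 ] 0.033870678836674946
44 380.75 224.20454545454547 [ 0.5196 -0.3022  0.018 ] 0.032888637485678295
```

View pics/t29.png

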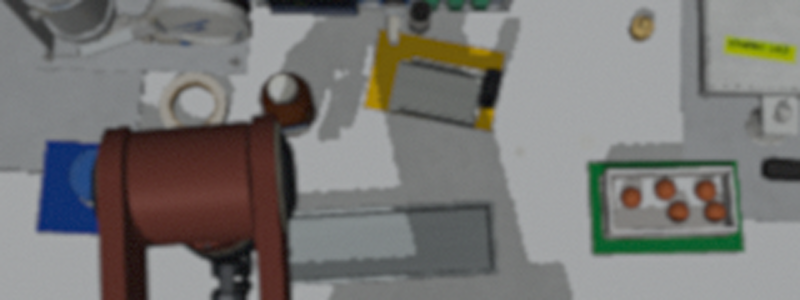

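The crop shows five balls in the boat, which is centred on green (590–742, 165–250), and the scoop on the yellow mat. Brass weight, tape and bottle are in their original places, and the arm touches nothing. I hand in.

```bash
python3 -c "
from station import finish_job
print(finish_job())"
```

```text
the job is handed in; nothing more can be done
None
```

The job is done and handed in at about 48 s of the 200 s allowed; no verdict was reported. I swapped the boat and jar, scooped all five balls, poured them into the boat, and set the scoop back on its mat.

- **Jam in the trough:** the first push jammed at about 20 N, with the balls wedged against the scoop's side walls. I backed off and tilted the nose up so they rolled into the pan, first two and then three.
- **Boat knocked aside:** when I lifted the loaded scoop, the boat was about 37 mm off the middle of the green mat. I poured into it where it stood, then gripped it from outside and put it back with the balls in it.

My last checks showed:

| Item | Measured | Limit |
|---|---|---|
| Boat to green mat centre | about 4 mm | 35 mm |
| Jar to blue mat centre | about 3 mm | 35 mm |
| Scoop to yellow mat centre | about 18 mm, standing level | 35 mm |
| Balls in the boat | 5 of 5, trough empty | all |
| Bottle, tape roll | no measurable movement | 30 mm |
| Brass weight | in place in the pictures, not measured | 30 mm |

The arm half covered the jar in the very last view. Its distance comes from the clear view a second earlier. No check failed or disagreed at the end.

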